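# Post a sample case through the sprung intake flap and lock the intake

## Robot

A 7-joint arm with a two-finger parallel gripper is mounted at the origin on the work surface. World frame = base frame: x ahead of the robot, y to its left, z up, the work surface at z = 0. Lengths are in m, angles in degrees, forces in N, time in s.
With the tool pointing down it reaches from about 0.425 to 0.825 m from the base axis. Payload 3.6 kg.
Tool frame: the origin (TCP) lies between the finger pads; the fingertips stand 19 mm ahead of it and the grasp point (between the pads) is the TCP; y points along the fingers, x is the direction in which the jaws open and shut, and the axes are right-handed (so a half turn about y gives the same grasp; the last joint's range is limited). The gripper opens to 85 mm and grips with 20 to 120 N. Pads are 22 mm wide; open, the fingers measure 114 mm over their backs; the gripper's body (76 mm by 85 mm) begins 54 mm behind the grasp point. The pads swing forward as they close: fully open they stand 13 mm farther back than shut.
Start: joints at [-65.747, 35.231, -0.722, 81.555, 0.464, 63.22, -2.315], TCP at [0.283, 0.585, 0.25] pointing down, gripper open.
Joint ranges: [-178.69, 178.69], [-17.37, 117.87], [-77.05, 75.6], [15.02, 138.74], [-78.02, 258.01], [0.78, 113.62], [-162.83, 162.83]. Speed limits (degrees/s): [159.86, 159.86, 180, 180, 180, 180, 180].

## Interface

Orientations are given as [roll, pitch, yaw] about the fixed x, y, z axes, in that order (R = Rz(yaw) Ry(pitch) Rx(roll)).
In Python, from workcell import state, grab_frame, camera_params, sign_off, search_frame, cut_out gives the robot as it stands.
- The arm moves only by the tool servo_tool, never from a script. Its argument "plan" is a list of rows, each a list of 4 numbers: the shift along the tool's x, y, z in cm, then the turn about the tool's y in rad. In form: [[x, y, z, roll], ...]. A call has 1 to 20 rows; each row shifts and turns the pose as measured when the row begins, along the tool's axes as they then stand; what a row does not reach is not made up. A row lasts 1/12 s, in which the tool goes at most 41.7 mm and 7.16 degrees, less where a joint would pass 70% of its speed; a pose out of reach is approached as far as the arm can. A call with a gripper value outside its range is refused whole. "claw" is the closure, from 0 (fully open) to 1 (shut), set as the call begins (left out, the last holds). The fingers move at their own pace and stop on an object; "squeeze" is the grip in N (left out, the last holds). Time passes only in rows, so rows that do not move let the fingers close. It gives the time, the measured TCP pose, the force and the opening at its end, in the units of the state.
- state(): the state, without advancing time (a new reading comes with each control period).
- grab_frame(name): name is "scene" or "top"; returns (picture, depth): 400x640x3 uint8, red, green, blue; 400x640 float32, m along the optical axis (not along the pixel's ray), 0 where there is no reading.
- camera_params(name): a dict with "fx", "fy", "cx", "cy" (pixels), "extrinsics" (4x4, takes a point from camera to world coordinates). Camera axes: x right, y up, looking along -z (the intrinsics and any distortion apply to the point x, -y, -z); pixel columns grow to the right and rows downward; lengths in m; the calibration is good to about 2 mm. A picture is of the moment at which its call begins. camera_params takes no time and is no camera call.
- sign_off(): hands the job in, once; it reports no verdict.
Trained networks look in the newest picture that a camera, given by its name, has taken for a name from the list of things; names that differ only in an ending like _2 or _b are one class to them, and where a whole thing is asked for, a point or a joint stands for the part that bears it (a point fixed in the world has none). Each returns a list of dicts, best first, with "confidence" (0 to 1); they miss things now and then, are a little off and sometimes report something else, mostly with a low value. They report only what shows in the picture. A call takes as long as a camera call. They do not tell look-alikes from the thing itself.
- search_frame(target, camera): "pixel" ([column, row] in pixels, amid what is visible of it).
- cut_out(target, camera): "pixels" (400x640 bool, what is visible of it) and "pixel" ([column, row] in pixels, amid what is visible of it).
The state is a dict: "time_s": time; "joint_positions": joint angles; "qvel": joint speeds; "tau": joint torques, N m; "eef_pos": TCP position; "ee_rot": TCP orientation; "wrist_force": force on the tool from outside, world axes, zero at the start; "torque": the same for the moment, N m; "width": opening from 0.0 (shut) to 1.0 (fully open).
Only numpy, scipy, OpenCV 4.12 (cv2) and the standard library are available. Lean on these libraries where they do the work, as an engineer would, in place of code of your own. Each camera call takes 0.05 s, during which the arm holds its last target.

## Task

Slide the flat blue sample case along the white deck, without picking it up, and push it lid up through the orange sprung flap until it drops flat inside the clear intake box and the flap has snapped shut behind it. Then swing the red lock lever all the way over, away from the side it leans to now, and leave everything else where it stands.

Things in the scene. Friction and masses are not known exactly. Their poses are not given: they have to be found in the camera images.
- intake: Fixed intake: white loading deck leading to a clear-walled box. Origin on the bench (z 0) under the middle of the box's mouth; +x is the posting direction (deck into box), z up. Deck: solid slab x -290 to 0, y -135 to 135, top 20 mm above the bench. At x 0 it ends in a 20 mm drop to the bench, the box's floor. Box: inner x 0 to 185, inner width 108, clear roof, roof top at z 92.
- mouth (a point): Middle of the mouth at the deck's edge (intake x 0, y 0, z 20). Mouth 108 wide, 60 high, up to a blue lintel (underside z 80, x 0 to 10). Two yellow guides on the deck, 14 tall, 6 thick, flare from 108 mm apart at x 0 to about 170 at x -45. The case's tail must be pushed past this edge: follow 5 to 20 mm under the lintel, with the tool leaned back about 35 degrees, its fingers pointing forward and down.
- case: Loose flat sample case, blue with a clear lid, 120 long (its x) by 84 wide (its y) by 16 high (z), about 180 g, as heavy at one end as the other. Origin: centre of its underside. It starts lying lid up on the deck, up to 60 mm off the mouth's centre line and up to 0.4 rad askew of the posting direction (its +x roughly along the intake's +x).
- flap (a joint): Orange flap that closes the mouth, hinged along its top edge at z 80, x 4 in the intake's frame; 3 thick, 102 wide, hanging to 3 mm above the deck. Value: 0 shut, grows as it swings into the box, to 1.4 rad. A spring shuts it: about 0.5 N at its lower edge just to start it, about 1.5 N wide open.
- flap_edge (a point): Middle of the flap's lower edge.
- lock (a joint): Red lock lever on its separate grey block. 0 = leaning to the -x side of its block (start, up to 0.1), 1.0 rad = fully over to its +x side (locked). It stays where it is left; a light push of a few newtons near its tip moves it.
- lock_tip (a point): Tip of the lock lever (centre of its ball, 26 across; 80 mm from the pivot, which is 22 mm above the bench over the middle of the block). It leans 0.5 rad off upright at either end of its swing, the ball then 92 mm above the bench, 102 when upright.
- lock_base: Grey block of the lock lever, fixed to the bench (70 x 50 x 25). Origin: centre of its underside; the lever swings towards its +x axis. It stands either left or right of the intake; the jar stands on the other side.
- jar: Bystander: jar with green cap, 52 across, 90 high; origin under its centre.
- red_tray: Bystander: open red tray 85 x 65 x 40.
- yellow_tray: Bystander: open yellow tray 85 x 65 x 40.
- dish: Bystander: white dish 120 across, 40 high.
- canister: Bystander: white canister 70 across, 100 high.
- spatula: Bystander: spatula 170 long, lying flat.
Mind the look-alikes: they are no part of the job. Leave any green or purple look-alike of the case alone.

How it is judged:
By the outcome, as a careful person would: the job done as asked, in the order asked, and still so for the second after the job is handed in, with the robot touching nothing.
It also fails if it takes over 61 s, if anything falls off the work surface, if the arm or the gripper's body presses on something with over 40 N, if the wrist force passes 120 N, or if a joint passes its speed limit or range.

## Working session

There is one attempt and no reset: what is moved stays moved. The work goes in short steps, Python scripts to look and compute and a tool call to move; the robot and the scene stay as the last step left them, time stands still between calls to the robot, and variables do not carry over. Pictures are saved under pics/ and viewed, and the job is handed in when it is done.

Besides the shell and the picture viewer there is one more tool, called after "Request:" by a JSON object that holds its "api" and its "payload", one argument or row to a line. servo_tool: Moves the arm, as the interface text tells. Its arguments: {"type":"object","properties":{"plan":{"type":"array","items":{"type":"array","items":{"type":"number"}}},"claw":{"type":"number"},"squeeze":{"type":"number"}},"required":["plan"]}

```bash
ls; mkdir -p pics; cat > h.py <<'E'
import numpy as np, cv2
from workcell import *
def snap(n,tag):
    p,d=grab_frame(n); cv2.imwrite(f'pics/{tag}.png',p[:,:,::-1]); np.savez(f'{tag}.npz',p=p,d=d); return p,d
def cloud(n,d):
    c=camera_params(n); v,u=np.mgrid[0:400,0:640]
    x=(u-c['cx'])/c['fx']*d; y=(v-c['cy'])/c['fy']*d
    P=np.stack([x,-y,-d,np.ones_like(d)],-1)@np.array(c['extrinsics']).T
    return P[...,:3]
E
python3 - <<'E'
from h import *
print(state())
for n in('scene','top'):
    snap(n,n+'0'); print({k:(v if k!='extrinsics' else np.round(v,3).tolist()) for k,v in camera_params(n).items()})
E
```

```text
pics
{'time_s': 0.0, 'joint_positions': array([-65.74686607,  35.29103982,  -0.72417836,  81.64418892,
         0.46306823,  63.22116026,  -2.31430321]), 'qvel': array([-0.08028246, -0.08790009,  0.00678611,  0.11991948, -0.03689996,
       -0.10722016, -0.01830905]), 'tau': array([-3.18888742e-04, -4.69191778e+01,  2.58817440e-01, -1.71036780e+01,
        9.86523286e-03,  9.47887165e-03,  5.70051014e-06]), 'eef_pos': array([0.28226013, 0.58468481, 0.24910119]), 'ee_rot': array([-90.00067305,   0.15355303,  64.23341913]), 'wrist_force': array([-0.45431113, -0.66756242,  0.88443668]), 'torque': array([ 0.00823883,  0.04002227, -0.00950552]), 'width': 0.9929348805218767}
{'fx': 407.07840965991807, 'fy': 407.07840965991807, 'cx': 322.5852709565715, 'cy': 196.8960778855933, 'extrinsics': [[0.759, -0.499, 0.418, 1.113], [0.651, 0.572, -0.499, -0.648], [0.01, 0.651, 0.759, 1.096], [0.0, 0.0, 0.0, 1.0]]}
{'fx': 366.428285580331, 'fy': 366.428285580331, 'cx': 320.44950627814546, 'cy': 194.4103931045655, 'extrinsics': [[0.022, 0.988, -0.151, 0.396], [-0.999, 0.018, -0.027, -0.014], [-0.024, 0.151, 0.988, 1.056], [0.0, 0.0, 0.0, 1.0]]}
```

View pics/scene0.png

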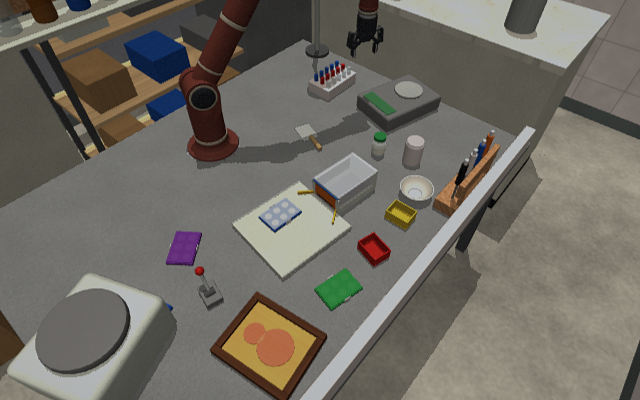

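View pics/top0.png

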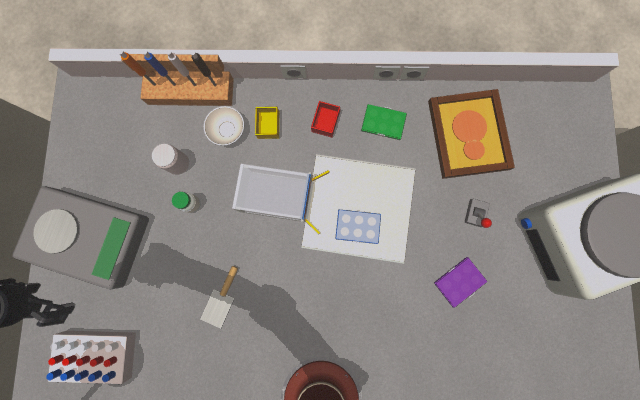

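The top view shows the deck at about (358,208), with the blue case on it at (358,226). The box is at (272,191) with its mouth on the right. The lock is at (478,213) with its red ball at (486,223). The jar (183,201) is on the other side of the intake. The look-alikes are the green case at (384,121) and the purple one at (461,282), both off the deck, so the blue one on the deck is the target.

```bash
cat > m.py <<'E'
from h import *
z=np.load('top0.npz');p,d=z['p'],z['d'];P=cloud('top',d)
hsv=cv2.cvtColor(p,cv2.COLOR_RGB2HSV)
# deck: white & z~20
M=(abs(P[...,2]-.02)<.008)&(hsv[...,1]<40)&(hsv[...,2]>150)
M[:, :300]=0;M[:,430:]=0;M[:140]=0;M[270:]=0
M=cv2.morphologyEx(M.astype(np.uint8),cv2.MORPH_OPEN,np.ones((3,3)))
n,l,s,c=cv2.connectedComponentsWithStats(M);k=1+s[1:,4].argmax();M=l==k
print('deck z',np.median(P[M][:,2]))
r=cv2.minAreaRect((P[M][:,:2]*1000).astype(np.float32));print('deck',r,cv2.boxPoints(r).tolist())
B=(hsv[...,0]>95)&(hsv[...,0]<130)&(hsv[...,1]>60);B[:,:330]=0;B[:,385:]=0;B[:200]=0;B[250:]=0
print(B.sum(),'case z',np.median(P[B][:,2]))
ys,xs=np.nonzero(B);print(xs.min(),xs.max(),ys.min(),ys.max())
r=cv2.minAreaRect((P[B][:,:2]*1000).astype(np.float32));print('case',r,cv2.boxPoints(r).tolist())
cut=cut_out('case','top')
for c in cut: print('net',c['confidence'],c['pixel'],c['pixels'].sum())
for c in cut[:3]:
    r=cv2.minAreaRect((P[c['pixels']][:,:2]*1000).astype(np.float32));print(r,np.median(P[c['pixels']][:,2]))
for t in('lock_tip','lock_base','flap','jar','mouth','intake'):
    for c in cut_out(t,'top')[:2]:
        q=P[c['pixels']];print(t,c['confidence'],c['pixel'],np.round(np.median(q,0),3),np.round(q.min(0),3),np.round(q.max(0),3))
R=((hsv[...,0]<6)|(hsv[...,0]>174))&(hsv[...,1]>150);R[:,:460]=0;R[:,510:]=0;R[:190]=0;R[240:]=0
q=P[R];print('red',len(q),q.mean(0),q.min(0),q.max(0))
cv2.imwrite('pics/crop0.png',cv2.resize(p[140:275,225:425,::-1],None,fx=4,fy=4,interpolation=cv2.INTER_CUBIC))
cv2.imwrite('pics/crop1.png',cv2.resize(p[180:250,440:520,::-1],None,fx=6,fy=6,interpolation=cv2.INTER_CUBIC))
E
python3 m.py
```

```text
deck z 0.01956401024194121
deck ((519.2633666992188, -94.97052001953125), (289.6700744628906, 272.6766662597656), 82.45225524902344) [[365.0819091796875, -220.64231872558594], [635.39599609375, -256.45904541015625], [673.44482421875, 30.701278686523438], [403.1307373046875, 66.51800537109375]]
126 case z 0.031388113424064557
335 380 210 243
case ((464.70172119140625, -92.27875518798828), (120.17595672607422, 83.32856750488281), 84.9172134399414) [[417.8777770996094, -148.439208984375], [500.8786926269531, -155.8217010498047], [511.5256652832031, -36.11830139160156], [428.5247497558594, -28.735809326171875]]
net 0.93 [462.3, 280.9] 1425
net 0.77 [357.5, 226.3] 1300
net 0.77 [381.5, 122.0] 1100
((323.06219482421875, -228.01541137695312), (431.0614318847656, 134.43507385253906), 88.54612731933594) 0.014827241244539824
((448.314697265625, -85.41151428222656), (129.92579650878906, 120.13236236572266), 83.71076202392578) 0.03532382991644689
((602.8399658203125, -125.98208618164062), (119.8140869140625, 455.14404296875), 76.4045639038086) 0.015317245236142085
lock_tip 0.47 [485.6, 219.7] [ 0.479 -0.418  0.1  ] [ 0.396 -0.437  0.019] [ 0.507 -0.014  1.056]
lock_tip 0.42 [224.4, 125.4] [0.757 0.308 0.018] [ 0.396 -0.014  0.   ] [0.808 0.359 1.056]
lock_base 0.7 [475.9, 212.0] [ 0.506 -0.42   0.025] [ 0.396 -0.474 -0.005] [ 0.555 -0.014  1.056]
jar 0.65 [186.0, 203.7] [0.519 0.379 0.087] [ 0.396 -0.014 -0.003] [0.557 0.452 1.056]
mouth 0.66 [217.1, 306.2] [0.24  0.29  0.003] [ 0.178 -0.014 -0.005] [0.396 0.341 1.056]
mouth 0.6 [329.0, 198.1] [ 0.538 -0.024  0.021] [ 0.365 -0.254 -0.006] [0.668 0.273 1.056]
intake 0.69 [336.0, 199.9] [ 0.538 -0.024  0.021] [ 0.367 -0.254 -0.006] [0.67  0.272 1.056]
red 73 [ 0.47596917 -0.4159351   0.10156122] [ 0.46473522 -0.42676284  0.09177176] [ 0.48762338 -0.40588908  0.10864735]
```

View pics/crop0.png

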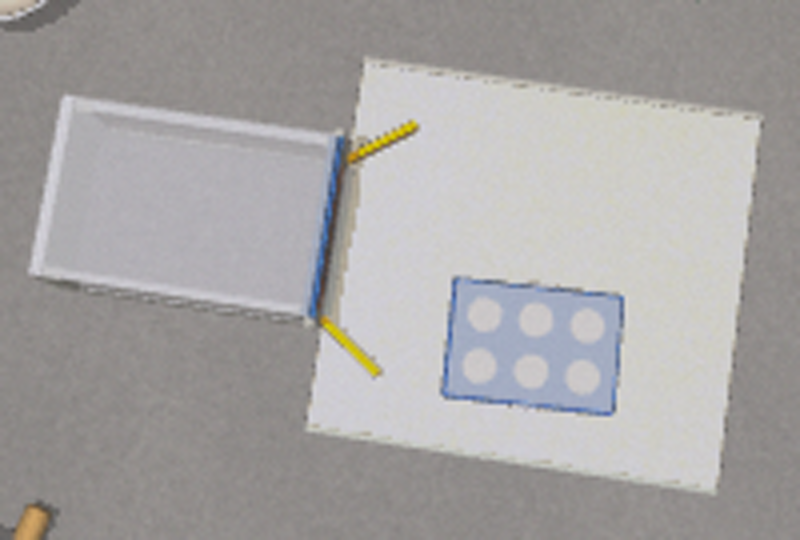

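View pics/crop1.png

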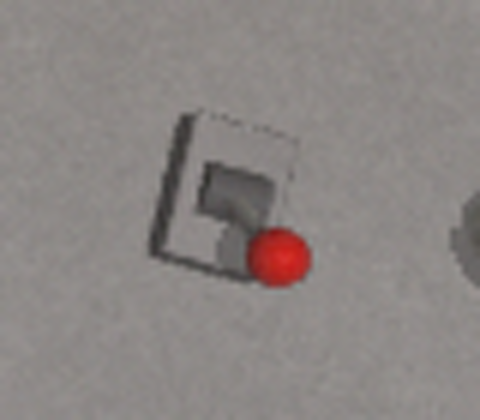

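The crop confirms the blue case lies lid up on the deck, about 2.5° askew, roughly 54 mm off line and 149 mm before the mouth. Next I'll get the lock geometry and look for tall obstacles around the arm.

```bash
cat > m2.py <<'E'
from h import *
z=np.load('top0.npz');p,d=z['p'],z['d'];P=cloud('top',d)
M=(abs(P[...,2]-.025)<.006);M[:, :455]=0;M[:,500:]=0;M[:190]=0;M[235:]=0
M=cv2.morphologyEx(M.astype(np.uint8),cv2.MORPH_CLOSE,np.ones((3,3)))
n,l,s,c=cv2.connectedComponentsWithStats(M);k=1+s[1:,4].argmax();q=P[l==k];q=q[abs(q[:,2]-.025)<.01]
print('base',len(q),cv2.minAreaRect((q[:,:2]*1000).astype(np.float32)),cv2.boxPoints(cv2.minAreaRect((q[:,:2]*1000).astype(np.float32))).tolist())
for n in('top','scene'):
    z=np.load(n+'0.npz');Q=cloud(n,z['d'])[z['d']>0]
    Q=Q[(Q[:,2]>.08)&(Q[:,2]<1)&(Q[:,1]>.35)&(Q[:,0]<.5)&(Q[:,0]>-.3)&(Q[:,1]<1)]
    g={}
    for a in Q: 
        k=(round(a[0],1),round(a[1],1)); g.setdefault(k,[]).append(a[2])
    print(n,{k:(len(v),round(max(v),2)) for k,v in sorted(g.items())if len(v)>3})
z=np.load('scene0.npz');p,d=z['p'],z['d'];P=cloud('scene',d);hsv=cv2.cvtColor(p,cv2.COLOR_RGB2HSV)
R=((hsv[...,0]<6)|(hsv[...,0]>174))&(hsv[...,1]>150);R[:,:190]=0;R[:,215:]=0;R[:260]=0;R[285:]=0
print('ball scene',P[R].mean(0),P[R].min(0),P[R].max(0))
Q=P[150:250,220:360];h=hsv[150:250,220:360]
B=(h[...,0]>95)&(h[...,0]<130)&(h[...,1]>90)&(abs(Q[...,2]-.034)<.006)
print('case scene',cv2.minAreaRect((Q[B][:,:2]*1000).astype(np.float32)))
E
python3 m2.py
```

```text
base 352 ((510.6820373535156, -428.30462646484375), (50.51409912109375, 69.93327331542969), 75.51636505126953) [[470.5097961425781, -444.0137023925781], [538.2205200195312, -461.5042419433594], [550.854248046875, -412.5955505371094], [483.1435546875, -395.1050109863281]]
top {(np.float64(0.1), np.float64(0.5)): (42, np.float64(0.08)), (np.float64(0.1), np.float64(0.6)): (179, np.float64(0.09)), (np.float64(0.1), np.float64(0.7)): (136, np.float64(0.09)), (np.float64(0.2), np.float64(0.5)): (138, np.float64(0.35)), (np.float64(0.2), np.float64(0.6)): (14, np.float64(0.39)), (np.float64(0.3), np.float64(0.5)): (810, np.float64(0.41)), (np.float64(0.3), np.float64(0.6)): (1272, np.float64(0.42)), (np.float64(0.4), np.float64(0.7)): (438, np.float64(0.09)), (np.float64(0.4), np.float64(0.8)): (168, np.float64(0.08)), (np.float64(0.5), np.float64(0.4)): (5, np.float64(0.09)), (np.float64(0.5), np.float64(0.7)): (197, np.float64(0.08)), (np.float64(0.5), np.float64(0.8)): (65, np.float64(0.08))}
scene {(np.float64(-0.2), np.float64(0.8)): (39, np.float64(0.26)), (np.float64(-0.1), np.float
[... 174 characters left out ...]
p.float64(0.7)): (17, np.float64(0.09)), (np.float64(0.2), np.float64(0.5)): (27, np.float64(0.35)), (np.float64(0.3), np.float64(0.5)): (338, np.float64(0.46)), (np.float64(0.3), np.float64(0.6)): (798, np.float64(0.47)), (np.float64(0.4), np.float64(0.7)): (79, np.float64(0.09)), (np.float64(0.4), np.float64(0.8)): (20, np.float64(0.08)), (np.float64(0.5), np.float64(0.7)): (45, np.float64(0.08)), (np.float64(0.5), np.float64(0.8)): (6, np.float64(0.08))}
ball scene [ 0.48196306 -0.42435453  0.1013798 ] [ 0.47020714 -0.4344226   0.09134327] [ 0.49001921 -0.41335838  0.1105765 ]
case scene ((492.02288818359375, -116.8935317993164), (137.04556274414062, 61.49185562133789), 52.70082473754883)
```

Request:
{"api": "servo_tool", "payload": {
  "plan": [
    [-0.6,-2,4,0],
    [-0.6,-2,4,0],
    [-0.6,-2,4,0],
    [-0.6,-2,4,0],
    [-0.6,-2,4,0],
    [0,-2,0,0.125],
    [0,-2,0,0.125],
    [0,-2,0,0.125],
    [0,-2,0,0.125],
    [0,-2,0,0.125],
    [0,0,0,0.125],
    [0,0,0,0.125],
    [0,0,0,0.125],
    [0,0,0,0.125],
    [0,0,0,0.125]
  ]
}}

```text
time_s: 1.7
eef_pos: [0.0901, 0.6446, 0.4525]
ee_rot: [-90.1, 0.2, -8.5]
wrist_force: [0.9, 0.8, -0.3]
width: 1.001
```

Request:
{"api": "servo_tool", "payload": {
  "plan": [
    [0,-4,0,0],
    [0,-4,0,0],
    [0,-4,0,0]
  ]
}}

```text
time_s: 1.95
eef_pos: [0.0884, 0.6392, 0.5557]
ee_rot: [-92.8, 0.3, -9.0]
wrist_force: [-13.3, -75.5, 5.6]
width: 0.999
```

```bash
python3 -c "
from h import *
print(np.round(state()['joint_positions'],1),state()['eef_pos'],state()['ee_rot'])"
```

```text
[-87.7  34.6  12.   35.   -7.6 113.6 -89.5] [0.08843554 0.63916619 0.55565255] [-92.7590477    0.32153716  -8.97175421]
```

Request:
{"api": "servo_tool", "payload": {
  "plan": [
    [0,0,0,0],
    [0,-1,0,0],
    [0,-1,0,0],
    [0,-1,0,0],
    [0,-1,0,0]
  ]
}}

```text
time_s: 2.37
eef_pos: [0.0881, 0.6288, 0.5836]
ee_rot: [-90.0, 0.4, -9.0]
wrist_force: [-0.4, 0.2, 0.9]
width: 0.997
```

```bash
python3 -c "
from h import *
print(np.round(state()['joint_positions'],2),state()['eef_pos'],state()['ee_rot'])"
```

```text
[-85.81  32.28   6.05  34.2   -3.95 113.59 -91.27] [0.08807165 0.62883288 0.5835548 ] [-89.97708938   0.39079243  -8.99432604]
```

Request:
{"api": "servo_tool", "payload": {
  "plan": [
    [0,-1.5,1.5,0],
    [0,-1.5,1.5,0],
    [0,-1.5,1.5,0],
    [0,-1.5,1.5,0]
  ]
}}

```text
time_s: 2.7
eef_pos: [0.0922, 0.6523, 0.5958]
ee_rot: [-86.2, 0.4, -9.0]
wrist_force: [-0.2, 0.0, -0.1]
width: 0.999
```

```bash
python3 -c "
from h import *
print(np.round(state()['joint_positions'],2),state()['eef_pos'],state()['ee_rot'])"
```

```text
[-85.58  34.23   6.61  28.55  -4.58 113.58 -91.19] [0.09219158 0.65231052 0.59577942] [-86.24615626   0.43309359  -8.97484473]
```

Request:
{"api": "servo_tool", "payload": {
  "plan": [
    [0,-2.5,0.5,0],
    [0,-2.5,0.5,0],
    [0,-2.5,0.5,0],
    [0,-2.5,0.5,0],
    [0,-2.5,0.5,0],
    [0,-2.5,0.5,0]
  ]
}}

```text
time_s: 3.2
eef_pos: [0.0877, 0.6132, 0.6625]
ee_rot: [-80.3, 0.5, -9.0]
wrist_force: [-0.7, 1.3, 0.1]
width: 1.003
```

```bash
python3 -c "
from h import *
print(np.round(state()['joint_positions'],2),state()['eef_pos'],state()['ee_rot'])"
```

```text
[-86.15  28.22   7.36  28.62  -4.55 113.59 -91.14] [0.08767474 0.61320543 0.66251234] [-80.30500342   0.5211701   -8.96049086]
```

Request:
{"api": "servo_tool", "payload": {
  "plan": [
    [0,-3,1,0],
    [0,-3,1,0],
    [0,-3,1,0],
    [0,-3,1,0],
    [0,-3,1,0],
    [0,-3,1,0],
    [0,-3,1,0],
    [0,-3,1,0],
    [0,-3,1,0],
    [0,-3,1,0]
  ]
}}

```text
time_s: 4.03
eef_pos: [0.0791, 0.5307, 0.7905]
ee_rot: [-66.3, 0.8, -8.9]
wrist_force: [-0.0, -0.3, 0.6]
width: 1.002
```

```bash
python3 -c "
from h import *
print(np.round(state()['joint_positions'],2),state()['eef_pos'],state()['ee_rot'])"
```

```text
[-87.87  17.89  10.09  24.99  -5.11 113.58 -90.99] [0.07909297 0.53073676 0.79051869] [-66.30144889   0.77740426  -8.88772031]
```

Request:
{"api": "servo_tool", "payload": {
  "plan": [
    [0,-3,1,0],
    [0,-3,1,0],
    [0,-3,1,0],
    [0,-3,1,0],
    [0,-3,1,0],
    [0,-3,1,0],
    [0,-3,1,0],
    [0,-3,1,0]
  ]
}}

```text
time_s: 4.7
eef_pos: [0.0684, 0.4389, 0.8785]
ee_rot: [-55.6, 1.0, -8.8]
wrist_force: [-0.4, 0.3, -0.3]
width: 0.999
```

```bash
python3 -c "
from h import *
print(np.round(state()['joint_positions'],2),state()['eef_pos'],state()['ee_rot'])"
```

```text
[-92.81   8.85  15.51  23.42  -5.28 113.58 -90.91] [0.06842529 0.43885944 0.87848612] [-55.61248306   0.95480517  -8.80925867]
```

```bash
cat >> h.py <<'E'
from scipy.spatial.transform import Rotation as Ro
O=np.array([.5383,.0486,0]);X=np.array([.1313,.9913,0]);Y=np.array([-.9913,.1313,0]);Z=np.array([0,0,1.])
def I2W(x,y,z): return O+(x*X+y*Y+z*Z)/1000
def W2I(p): q=np.array(p)-O; return np.round(1000*np.array([q@X,q@Y,q[2]]),1)
def RR(): return Ro.from_euler('xyz',state()['ee_rot'],degrees=True).as_matrix()
def where():
    s=state();R=RR();p=np.array(s['eef_pos']);print('t',s['time_s'],'TCP intake',W2I(p),'tip',W2I(p+.019*R[:,1]),'rot',np.round(s['ee_rot'],1),'J',np.round(s['joint_positions'],1),'F',np.round(s['wrist_force'],1))
def plan(*pts):
    R=RR();p=np.array(state()['eef_pos'])
    print('int axes per cm:',np.round(R.T@X,3),np.round(R.T@Y,3),np.round(R.T@Z,3))
    for q in pts:
        d=R.T@(np.array(q)-p)*100;n=np.linalg.norm(d);print(np.round(q,3),'total cm',np.round(d,2),'|',round(n,1),'n@4',int(np.ceil(n/4)),np.round(d/np.ceil(n/4),2));p=np.array(q)
E
python3 -c "
from h import *
where();plan([.35,.35,.55],[.42,-.09,.3],I2W(-156,126,100),I2W(-156,126,43))"
```

```text
t 4.7 TCP intake [325.2 517.  878.5] tip [335.9 517.1 862.8] rot [-55.6   1.   -8.8] J [-92.8   8.8  15.5  23.4  -5.3 113.6 -90.9] F [-0.4  0.3 -0.3]
int axes per cm: [-0.022  0.565  0.825] [-1.     0.001 -0.028] [-0.017 -0.825  0.565]
[0.35 0.35 0.55] total cm [ 29.73  24.18 -21.96] | 44.2 n@4 12 [ 2.48  2.01 -1.83]
[ 0.42 -0.09  0.3 ] total cm [ 14.07  -3.51 -48.99] | 51.1 n@4 13 [ 1.08 -0.27 -3.77]
[ 0.393 -0.089  0.1  ] total cm [ -2.35  16.33 -11.62] | 20.2 n@4 6 [-0.39  2.72 -1.94]
[ 0.393 -0.089  0.043] total cm [ 0.09  4.7  -3.22] | 5.7 n@4 2 [ 0.05  2.35 -1.61]
```

Request:
{"api": "servo_tool", "payload": {
  "plan": [
    [1.2,1,-0.9,0],
    [2.5,2,-1.85,0],
    [2.5,2,-1.85,0],
    [2.5,2,-1.85,0],
    [2.5,2,-1.85,0],
    [2.5,2,-1.85,0],
    [2.5,2,-1.85,0],
    [2.5,2,-1.85,0],
    [2.5,2,-1.85,0],
    [2.5,2,-1.85,0],
    [2.5,2,-1.85,0],
    [2.5,2,-1.85,0],
    [1,1,-1,0]
  ],
  "claw": 1
}}

```text
time_s: 5.78
eef_pos: [0.3581, 0.3387, 0.5466]
ee_rot: [-52.9, 1.3, -8.4]
wrist_force: [-0.7, 0.5, -0.8]
width: 0.0
```

```bash
python3 -c "
from h import *
where();plan([.42,-.09,.3],I2W(-156,126,100),I2W(-156,126,43))"
```

```text
t 5.7833 TCP intake [263.9 216.7 546.6] tip [275.4 216.9 531.4] rot [-52.9   1.3  -8.4] J [-78.3  -0.7  48.6  95.1 -31.8  65.  -30. ] F [-0.7  0.5 -0.8]
int axes per cm: [-0.016  0.603  0.797] [-1.     0.008 -0.026] [-0.022 -0.798  0.603]
[ 0.42 -0.09  0.3 ] total cm [ 12.95  -5.57 -47.8 ] | 49.8 n@4 13 [ 1.   -0.43 -3.68]
[ 0.393 -0.089  0.1  ] total cm [ -2.25  15.79 -12.37] | 20.2 n@4 6 [-0.37  2.63 -2.06]
[ 0.393 -0.089  0.043] total cm [ 0.12  4.55 -3.44] | 5.7 n@4 2 [ 0.06  2.27 -1.72]
```

Request:
{"api": "servo_tool", "payload": {
  "plan": [
    [1,-0.4,-3.7,0],
    [1,-0.4,-3.7,0],
    [1,-0.4,-3.7,0],
    [1,-0.4,-3.7,0],
    [1,-0.4,-3.7,0],
    [1,-0.4,-3.7,0]
  ]
}}

```text
time_s: 6.28
eef_pos: [0.3849, 0.1394, 0.4279]
ee_rot: [-52.5, 1.0, -7.8]
wrist_force: [0.2, -0.0, -0.1]
width: 0.0
```

```bash
python3 -c "
from h import *
where();plan([.42,-.09,.3],I2W(-156,126,100),I2W(-156,126,43))"
```

```text
t 6.2833 TCP intake [ 69.9 163.9 427.9] tip [ 81.5 164.1 412.8] rot [-52.5   1.   -7.8] J [-61.6   4.2  69.1 112.2 -43.8  72.9  15.3] F [ 0.2 -0.  -0.1]
int axes per cm: [-0.004  0.609  0.793] [-1.     0.01  -0.014] [-0.017 -0.793  0.609]
[ 0.42 -0.09  0.3 ] total cm [  6.8   -3.51 -25.37] | 26.5 n@4 7 [ 0.97 -0.5  -3.62]
[ 0.393 -0.089  0.1  ] total cm [ -2.36  15.7  -12.46] | 20.2 n@4 6 [-0.39  2.62 -2.08]
[ 0.393 -0.089  0.043] total cm [ 0.09  4.52 -3.47] | 5.7 n@4 2 [ 0.05  2.26 -1.74]
```

Request:
{"api": "servo_tool", "payload": {
  "plan": [
    [2.5,0,-1,0],
    [2.5,0,-1,0],
    [2.5,0,-2,0],
    [2.5,0,-2,0],
    [2,0,-3,0],
    [0,0,-3,0]
  ]
}}

```text
time_s: 6.78
eef_pos: [0.4932, 0.0223, 0.3486]
ee_rot: [-51.9, 0.8, -7.6]
wrist_force: [0.4, -0.5, -0.4]
width: 0.002
```

```bash
python3 -c "
from h import *
where();plan(I2W(-156,126,100))"
```

```text
t 6.7833 TCP intake [-32.   41.3 348.6] tip [-20.3  41.5 333.6] rot [-51.9   0.8  -7.6] J [-24.3  29.5  61.6 104.2 -56.6  90.9  46. ] F [ 0.4 -0.5 -0.4]
int axes per cm: [-0.001  0.617  0.787] [-1.     0.01  -0.009] [-0.014 -0.787  0.617]
[ 0.393 -0.089  0.1  ] total cm [ -8.12  12.01 -25.17] | 29.0 n@4 8 [-1.02  1.5  -3.15]
```

Request:
{"api": "servo_tool", "payload": {
  "plan": [
    [0,1,-3.5,0],
    [0,1,-3.5,0],
    [0,1,-3.5,0],
    [-1,1,-3.5,0],
    [-1.5,1,-3,0]
  ]
}}

```text
time_s: 7.2
eef_pos: [0.457, -0.0836, 0.1999]
ee_rot: [-52.4, 0.0, -7.2]
wrist_force: [0.3, -1.1, -1.6]
width: -0.004
```

```bash
python3 -c "
from h import *
where();plan(I2W(-156,126,100),I2W(-156,126,43))"
```

```text
t 7.2 TCP intake [-141.7   63.2  199.9] tip [-130.1   63.3  184.9] rot [-52.4   0.   -7.2] J [ -5.5  42.3  55.2 113.4 -59.5  85.5  73.5] F [ 0.3 -1.1 -1.6]
int axes per cm: [0.007 0.61  0.792] [-1.     0.005  0.005] [-0.001 -0.792  0.61 ]
[ 0.393 -0.089  0.1  ] total cm [-6.28  7.08 -7.2 ] | 11.9 n@4 3 [-2.09  2.36 -2.4 ]
[ 0.393 -0.089  0.043] total cm [ 0.    4.52 -3.48] | 5.7 n@4 2 [ 0.    2.26 -1.74]
```

Request:
{"api": "servo_tool", "payload": {
  "plan": [
    [-2.5,0,0,0],
    [-2.5,1.5,-1.5,0],
    [-1.5,2.8,-2.8,0],
    [0,2.8,-2.8,0]
  ]
}}

```text
time_s: 7.53
eef_pos: [0.388, -0.0936, 0.0984]
ee_rot: [-53.0, -0.3, -7.3]
wrist_force: [1.7, 0.4, -0.1]
width: -0.002
```

```bash
python3 -c "
from h import *
where();plan(I2W(-156,126,43));snap('top','top1');snap('scene','scene1')"
```

```text
t 7.5333 TCP intake [-160.7  130.4   98.4] tip [-149.2  130.3   83.2] rot [-53.   -0.3  -7.3] J [  2.   50.1  50.7 125.7 -65.2  76.7  93.7] F [ 1.7  0.4 -0.1]
int axes per cm: [0.005 0.602 0.798] [-1.    -0.002  0.007] [ 0.006 -0.799  0.602]
[ 0.393 -0.089  0.043] total cm [ 0.41  4.71 -2.96] | 5.6 n@4 2 [ 0.2   2.35 -1.48]
```

View pics/scene1.png

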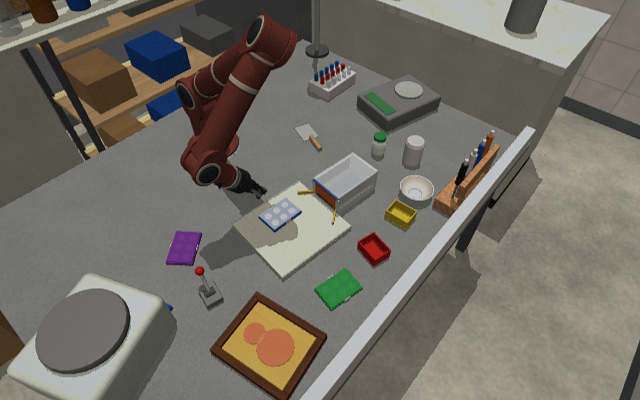

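View pics/top1.png

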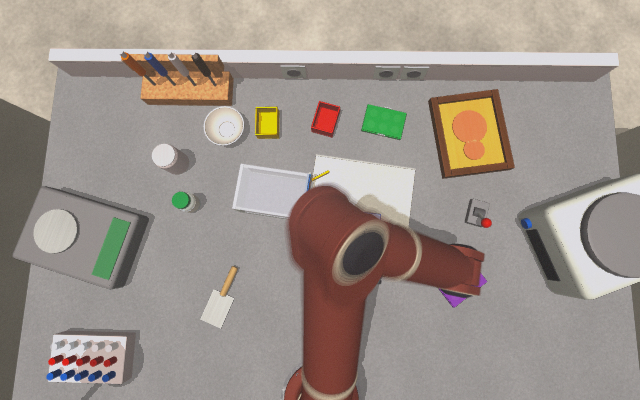

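The arm is clear of everything, with the closed fingers beside the case at scene (262,193). Before lowering, I'll check the height of the low forearm link near the purple look-alike.

```bash
python3 -c "
from h import *
z=np.load('scene1.npz');P=cloud('scene',z['d']);hsv=cv2.cvtColor(z['p'],cv2.COLOR_RGB2HSV)
for v in range(150,200,6):
  print(v,[tuple(np.round(P[v,u],2)) for u in range(186,270,12)])
z=np.load('top1.npz');P=cloud('top',z['d']);
for v in range(240,310,10): print(v,[tuple(np.round(P[v,u],2)) for u in range(400,490,16)])
"
```

```text
150 [(np.float64(0.33), np.float64(-0.28), np.float64(0.36)), (np.float64(0.38), np.float64(-0.27), np.float64(0.38)), (np.float64(0.4), np.float64(-0.25), np.float64(0.38)), (np.float64(0.42), np.float64(-0.22), np.float64(0.38)), (np.float64(0.1), np.float64(0.02), np.float64(0.01)), (np.float64(0.13), np.float64(0.06), np.float64(0.0)), (np.float64(0.16), np.float64(0.09), np.float64(-0.0))]
156 [(np.float64(1.11), np.float64(-0.65), np.float64(1.1)), (np.float64(0.38), np.float64(-0.27), np.float64(0.37)), (np.float64(0.41), np.float64(-0.26), np.float64(0.38)), (np.float64(0.41), np.float64(-0.23), np.float64(0.35)), (np.float64(0.12), np.float64(0.0), np.float64(0.0)), (np.float64(0.15), np.float64(0.04), np.float64(0.0)), (np.float64(0.19), np.float64(0.06), np.float64(0.0))]
162 [(np.float64(0.35), np.float64(-0.3), np.float64(0.34)), (np.float64(0.39), np.float64(-0.28), np.float64(0.36)), (np.float64(0.41), np.float64(-0.26), np.float64(0.35)), (np.float64(0.41), np.float64(-0.23), np.float64(0.33)), (np.float64(0.14), np.float64(-0.01), np.float64(-0.0)), (np.float64(0.18)
[... 4190 characters left out ...]
at64(0.02))]
290 [(np.float64(0.29), np.float64(-0.21), np.float64(-0.0)), (np.float64(0.29), np.float64(-0.26), np.float64(-0.0)), (np.float64(0.29), np.float64(-0.3), np.float64(0.0)), (np.float64(0.33), np.float64(-0.24), np.float64(0.35)), (np.float64(0.33), np.float64(-0.25), np.float64(0.39)), (np.float64(0.3), np.float64(-0.43), np.float64(-0.0))]
300 [(np.float64(0.26), np.float64(-0.21), np.float64(-0.0)), (np.float64(0.27), np.float64(-0.26), np.float64(0.0)), (np.float64(0.27), np.float64(-0.3), np.float64(-0.0)), (np.float64(0.27), np.float64(-0.34), np.float64(0.01)), (np.float64(0.27), np.float64(-0.39), np.float64(-0.0)), (np.float64(0.27), np.float64(-0.43), np.float64(0.0))]
```

Clear (wrist 0.25 m or higher). Descending beside the case.

Request:
{"api": "servo_tool", "payload": {
  "plan": [
    [0,2.2,-1.3,0],
    [0.3,2.0,-1.2,0],
    [0,0.3,-0.2,0]
  ]
}}

```text
time_s: 7.88
eef_pos: [0.3952, -0.0887, 0.0448]
ee_rot: [-52.9, -0.1, -7.1]
wrist_force: [0.5, 0.7, -0.2]
width: -0.001
```

```bash
python3 -c "
from h import *
where();p,d=snap('scene','scene2');cv2.imwrite('pics/s2c.png',cv2.resize(p[130:260,190:390,::-1],None,fx=4,fy=4,interpolation=cv2.INTER_CUBIC))"
```

```text
t 7.8833 TCP intake [-154.9  123.9   44.8] tip [-143.5  123.9   29.7] rot [-52.9  -0.1  -7.1] J [  3.2  56.3  46.8 125.8 -71.1  74.7  98.3] F [ 0.5  0.7 -0.2]
```

View pics/s2c.png

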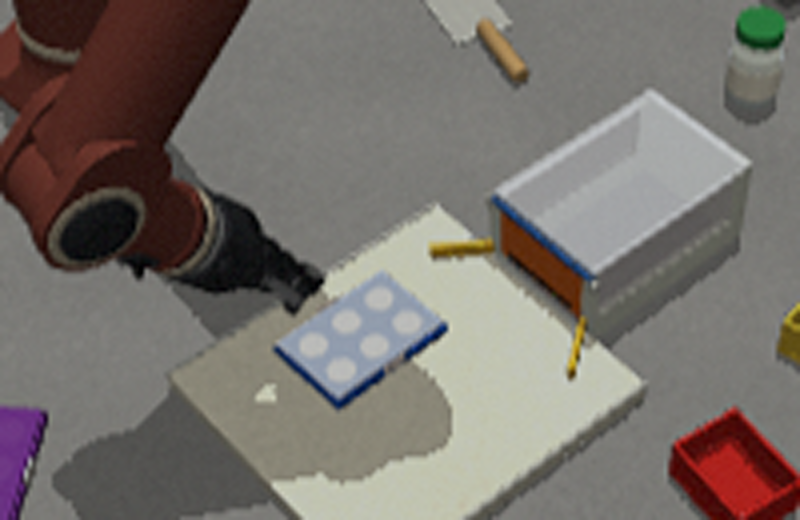

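Request:
{"api": "servo_tool", "payload": {
  "plan": [
    [0.5,0.3,-0.25,0],
    [1,0,0,0],
    [1,0,0,0],
    [1,0,0,0],
    [1,0,0,0],
    [0.7,0,0,0],
    [0.5,0,0,0],
    [0.3,0,0,0]
  ]
}}

```text
time_s: 8.6
eef_pos: [0.4641, -0.0977, 0.0585]
ee_rot: [-53.1, -1.4, -6.8]
wrist_force: [-0.4, -0.9, 0.0]
width: -0.004
```

```bash
cat > cs.py <<'E'
from h import *
import sys
tag=sys.argv[1]
where();p,d=snap('scene',tag);cv2.imwrite(f'pics/{tag}c.png',cv2.resize(p[130:260,190:390,::-1],None,fx=4,fy=4,interpolation=cv2.INTER_CUBIC))
# case outline via ray/plane z=0.036 with lid colour
c=camera_params('scene');E=np.array(c['extrinsics'])
hsv=cv2.cvtColor(p,cv2.COLOR_RGB2HSV)
B=(hsv[...,0]>95)&(hsv[...,0]<125)&(hsv[...,1]>40);B[:140]=0;B[250:]=0;B[:,:230]=0;B[:,:]&=True;B[:,345:]=0
B=cv2.morphologyEx(B.astype(np.uint8),cv2.MORPH_CLOSE,np.ones((5,5)))
n,l,s,cc=cv2.connectedComponentsWithStats(B)
P=cloud('scene',d)
for k in range(1,n):
    if s[k,4]<150: continue
    q=P[(l==k)]; q=q[(abs(q[:,2]-.036)<.004)]
    if len(q)<50: continue
    uv=np.c_[(q-O)@X,(q-O)@Y]*1000
    print(s[k],cv2.minAreaRect(uv.astype(np.float32)))
E
python3 cs.py scene3
```

```text
t 8.6 TCP intake [-154.7   54.4   58.5] tip [-143.3   54.1   43.3] rot [-53.1  -1.4  -6.8] J [  0.8  55.9  46.8 116.4 -70.9  77.6  88.5] F [-0.4 -0.9  0. ]
[249 190  60  50 688] ((-155.1851806640625, 11.480484008789062), (115.05974578857422, 79.41084289550781), 4.135028839111328)
```

View pics/scene3c.png

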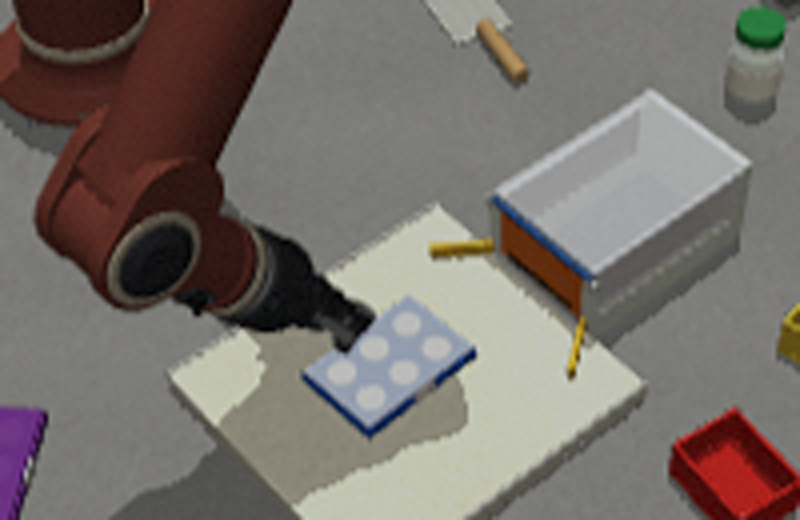

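```bash
cat > off.py <<'E'
from h import *
import sys
for tag in sys.argv[1:]:
    z=np.load(tag+'.npz');p,d=z['p'],z['d']
    hsv=cv2.cvtColor(p,cv2.COLOR_RGB2HSV);P=cloud('scene',d)
    B=(hsv[...,0]>95)&(hsv[...,0]<125)&(hsv[...,1]>40);B[:140]=0;B[250:]=0;B[:,:230]=0;B[:,345:]=0
    B=cv2.morphologyEx(B.astype(np.uint8),cv2.MORPH_CLOSE,np.ones((5,5)))
    n,l,s,cc=cv2.connectedComponentsWithStats(B);k=1+s[1:,4].argmax();q=P[l==k]
    q=q[(abs(q[:,2]-.036)<.004)];print(tag,len(q),cv2.minAreaRect((np.c_[(q-O)@X,(q-O)@Y]*1000).astype(np.float32)))
    # deck in scene
    M=(abs(P[...,2]-.02)<.004)&(hsv[...,1]<60);M[:,:225]=0;M[:,360:]=0;M[:170]=0;M[280:]=0
    q=P[M];print(' deck',cv2.minAreaRect((np.c_[(q-O)@X,(q-O)@Y]*1000).astype(np.float32)))
E
python3 off.py scene0 scene2 scene3
```

```text
scene0 299 ((-155.9092559814453, 50.19731140136719), (114.51099395751953, 77.7121353149414), 3.4211831092834473)
 deck ((-139.00718688964844, -6.8890380859375), (399.39312744140625, 411.412353515625), 42.148067474365234)
scene2 288 ((-156.08738708496094, 51.01839065551758), (113.83491516113281, 82.34622192382812), 1.5737289190292358)
 deck ((-140.90162658691406, -7.1728515625), (394.3764343261719, 410.58001708984375), 41.56377410888672)
scene3 275 ((-155.1851806640625, 11.480484008789062), (115.05974578857422, 79.41084289550781), 4.135028839111328)
 deck ((-140.40249633789062, -8.496429443359375), (392.028076171875, 414.9940490722656), 42.958919525146484)
```

The finger rode up onto the lid: TCP z rose 14 mm, and the case moved 39 mm to about y = 15. I'll back off, go lower and nudge it again.

Request:
{"api": "servo_tool", "payload": {
  "plan": [
    [-1.5,0,0,0],
    [-1.5,0,0,0],
    [0,0.8,-0.6,0],
    [0,0.6,-0.5,0]
  ]
}}

```text
time_s: 8.98
eef_pos: [0.4364, -0.0952, 0.042]
ee_rot: [-53.2, -1.8, -6.7]
wrist_force: [-0.7, -0.1, -0.3]
width: -0.0
```

```bash
python3 cs.py scene4
```

```text
t 8.9833 TCP intake [-156.    82.1   42. ] tip [-144.6   81.8   26.8] rot [-53.2  -1.8  -6.7] J [  2.2  56.9  46.  120.7 -72.5  75.6  94.6] F [-0.7 -0.1 -0.3]
[265 205  44  35 401] ((-154.31723022460938, 11.515754699707031), (118.24810028076172, 79.22261810302734), 2.1524746417999268)
```

Request:
{"api": "servo_tool", "payload": {
  "plan": [
    [0,0.35,-0.25,0],
    [0.7,0,0,0],
    [0.6,0.05,-0.03,0],
    [0.5,0.05,-0.03,0],
    [0.5,0.05,-0.03,0]
  ]
}}

```text
time_s: 9.45
eef_pos: [0.4554, -0.0976, 0.0398]
ee_rot: [-52.4, -1.2, -6.7]
wrist_force: [-8.3, -1.1, 9.8]
width: 0.002
```

```bash
python3 cs.py scene5
```

```text
t 9.45 TCP intake [-155.8   63.    39.8] tip [-144.2   62.8   24.8] rot [-52.4  -1.2  -6.7] J [  2.2  57.7  45.4 117.4 -72.2  77.   91.3] F [-8.3 -1.1  9.8]
[247 193  64  48 707] ((-154.26126098632812, 8.135398864746094), (113.74647521972656, 87.27262115478516), 4.29001522064209)
```

Request:
{"api": "servo_tool", "payload": {
  "plan": [
    [0,-0.1,0.1,0],
    [0.4,0,0,0],
    [0.4,0,0,0],
    [0.4,0,0,0]
  ]
}}

```text
time_s: 9.83
eef_pos: [0.4678, -0.0978, 0.0402]
ee_rot: [-52.3, -0.9, -6.6]
wrist_force: [-2.3, -0.1, 1.9]
width: -0.001
```

```bash
python3 cs.py scene6
```

```text
t 9.8333 TCP intake [-154.4   50.6   40.2] tip [-142.8   50.6   25.1] rot [-52.3  -0.9  -6.6] J [  1.8  58.   45.2 115.5 -72.   77.6  89.2] F [-2.3 -0.1  1.9]
[251 195  62  48 674] ((-152.53439331054688, -7.451877593994141), (114.89736938476562, 81.27731323242188), 2.0257716178894043)
```

View pics/scene6c.png

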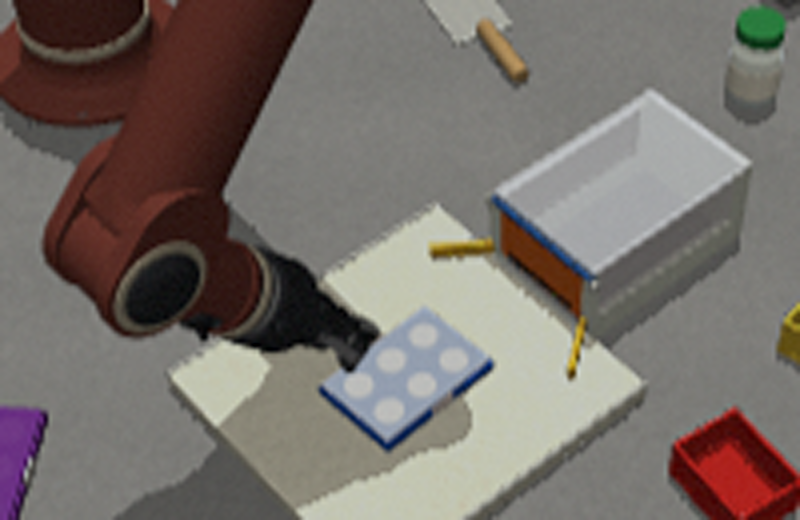

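Case is now at about (-146, -3.5), yaw 2–3°. Next, move behind its tail with the fingers half open.

Request:
{"api": "servo_tool", "payload": {
  "plan": [
    [-1,0,0,0],
    [-2,0,0,0],
    [0,-3,2.4,0],
    [0,-3,0,0],
    [0,-2.5,-3,0.017],
    [1,-1,-3.5,0],
    [2,-1,-2.5,0],
    [1.5,0,0,0]
  ],
  "claw": 0.5
}}

```text
time_s: 10.55
eef_pos: [0.4694, -0.2172, 0.0824]
ee_rot: [-52.3, -0.8, -7.4]
wrist_force: [-1.4, 0.3, 0.6]
width: 0.501
```

```bash
python3 cs.py scene7; python3 -c "
from h import *
plan(I2W(-256,-3,100),I2W(-256,-3,42))"
```

```text
t 10.55 TCP intake [-272.5   33.4   82.4] tip [-260.9   33.2   67.4] rot [-52.3  -0.8  -7.4] J [ 12.1  57.3  48.4 103.5 -62.9  85.4  85.3] F [-1.4  0.3  0.6]
[270 208  44  35 471] ((-151.70892333984375, -9.067920684814453), (115.23062896728516, 79.3411636352539), 4.504643440246582)
int axes per cm: [0.007 0.614 0.789] [-1.    -0.01   0.016] [ 0.018 -0.789  0.614]
[ 0.508 -0.206  0.1  ] total cm [ 3.41 -0.49  2.1 ] | 4.0 n@4 2 [ 1.71 -0.25  1.05]
[ 0.508 -0.206  0.042] total cm [-0.1   4.58 -3.56] | 5.8 n@4 2 [-0.05  2.29 -1.78]
```

View pics/scene7c.png

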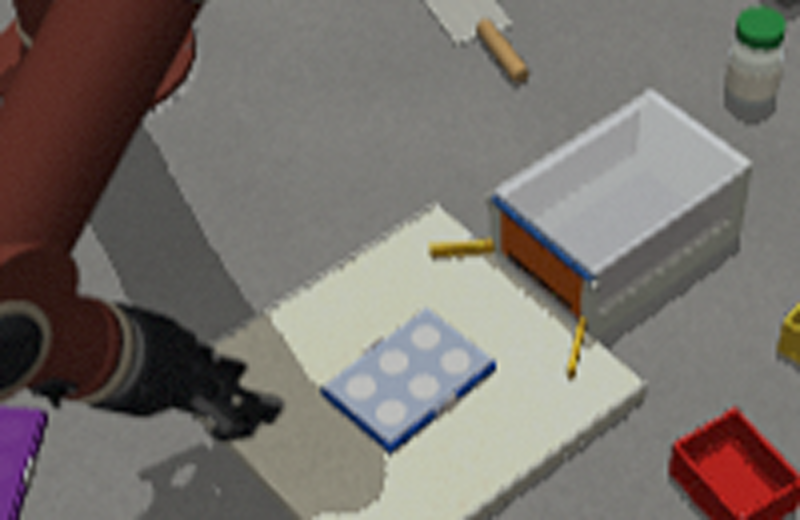

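Request:
{"api": "servo_tool", "payload": {
  "plan": [
    [2,0,0,0],
    [1.8,1.5,1,0],
    [0,2.5,-0.3,0],
    [0,1,-1.2,0]
  ]
}}

```text
time_s: 10.93
eef_pos: [0.5166, -0.1947, 0.0408]
ee_rot: [-52.3, -1.5, -7.3]
wrist_force: [-0.2, 0.3, -0.2]
width: 0.5
```

```bash
python3 cs.py scene8; python3 -c "
from h import *
snap('top','top8')"
```

```text
t 10.9333 TCP intake [-244.   -10.4   40.8] tip [-232.4  -10.8   25.7] rot [-52.3  -1.5  -7.3] J [  9.7  61.4  45.7 100.3 -68.3  83.5  82.8] F [-0.2  0.3 -0.2]
[270 208  44  35 449] ((-151.74087524414062, -8.744300842285156), (115.78899383544922, 82.0258560180664), 3.522124767303467)
```

View pics/scene8c.png

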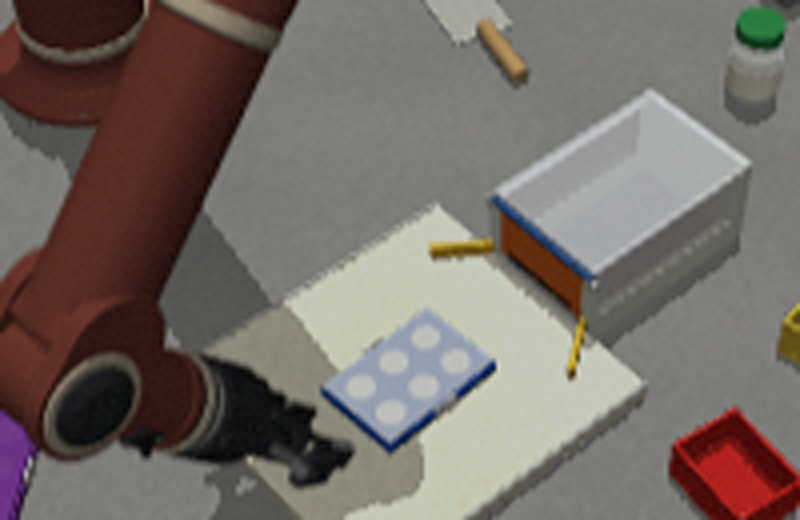

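View pics/top8.png

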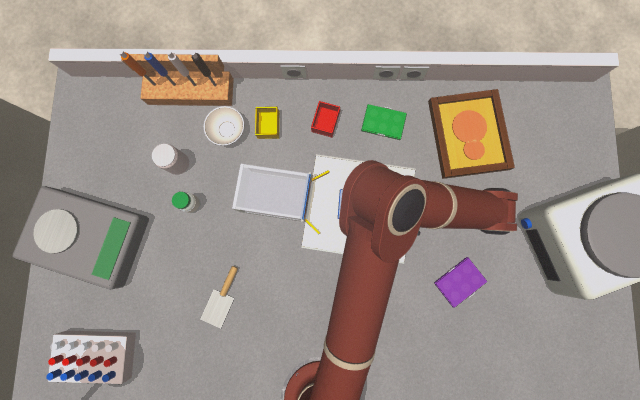

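Request:
{"api": "servo_tool", "payload": {
  "plan": [
    [-0.4,0.6,0.8,0],
    [0,0.6,0.8,0],
    [0,0.6,0.8,0],
    [0,0.6,0.8,0],
    [0,0.75,1,0],
    [0,0.75,1,0],
    [0,0.75,1,0],
    [0,0.75,1,0]
  ]
}}

```text
time_s: 11.7
eef_pos: [0.5212, -0.1114, 0.0415]
ee_rot: [-53.3, -1.3, -8.2]
wrist_force: [0.2, -0.3, 0.3]
width: 0.498
```

```bash
python3 cs.py scene9
```

```text
t 11.7 TCP intake [-160.9   -4.1   41.5] tip [-149.5   -4.6   26.3] rot [-53.3  -1.3  -8.2] J [  1.4  58.9  44.9 108.1 -72.8  78.4  81.5] F [ 0.2 -0.3  0.3]
[259 201  70  33 675] ((-98.03132629394531, -15.670085906982422), (123.78186798095703, 78.94209289550781), 0.22946876287460327)
```

View pics/scene9c.png

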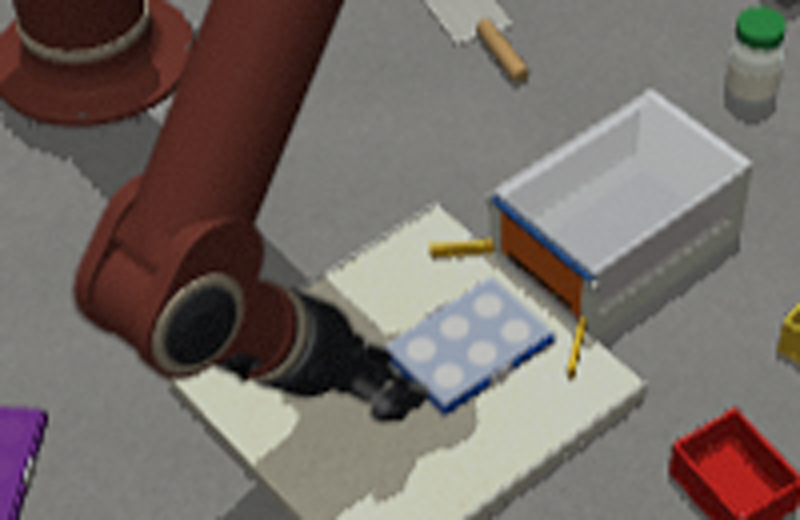

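Request:
{"api": "servo_tool", "payload": {
  "plan": [
    [-0.2,0.6,0.8,-0.01],
    [-0.2,0.6,0.8,0],
    [-0.2,0.6,0.8,0],
    [-0.2,0.6,0.8,0],
    [-0.1,0.6,0.8,0]
  ]
}}

```text
time_s: 12.17
eef_pos: [0.5202, -0.0547, 0.0418]
ee_rot: [-53.3, -1.9, -7.6]
wrist_force: [0.8, -3.4, 1.4]
width: 0.497
```

```bash
python3 cs.py scene10
```

```text
t 12.1667 TCP intake [-104.7    4.4   41.8] tip [-93.4   3.8  26.6] rot [-53.3  -1.9  -7.6] J [ -3.1  56.6  42.1 112.5 -75.6  74.   81.3] F [ 0.8 -3.4  1.4]
[272 179  67  44 659] ((-42.76332092285156, -4.367946624755859), (134.1857147216797, 84.19477081298828), 0.5588051080703735)
```

View pics/scene10c.png

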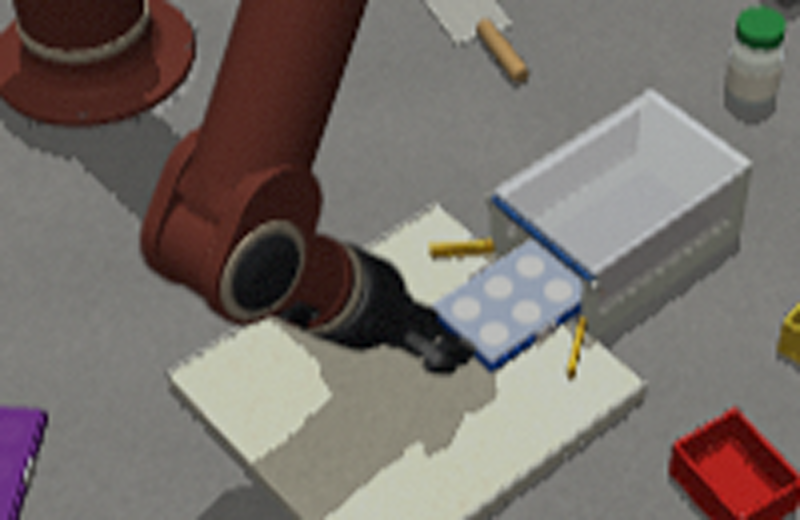

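Request:
{"api": "servo_tool", "payload": {
  "plan": [
    [-0.05,0.6,0.8,0],
    [0,0.6,0.8,0],
    [0,0.6,0.8,0],
    [0,0.6,0.8,0]
  ]
}}

```text
time_s: 12.55
eef_pos: [0.525, -0.0141, 0.042]
ee_rot: [-53.6, -1.9, -7.8]
wrist_force: [-0.9, -3.7, 2.5]
width: 0.496
```

```bash
python3 cs.py scene11
```

```text
t 12.55 TCP intake [-63.9   5.   42. ] tip [-52.7   4.4  26.7] rot [-53.6  -1.9  -7.8] J [ -5.   54.2  37.  114.3 -76.9  68.4  78.6] F [-0.9 -3.7  2.5]
[283 179  56  37 543] ((-21.843610763549805, -0.7330551147460938), (85.68940734863281, 91.31141662597656), 88.54842376708984)
```

View pics/scene11c.png

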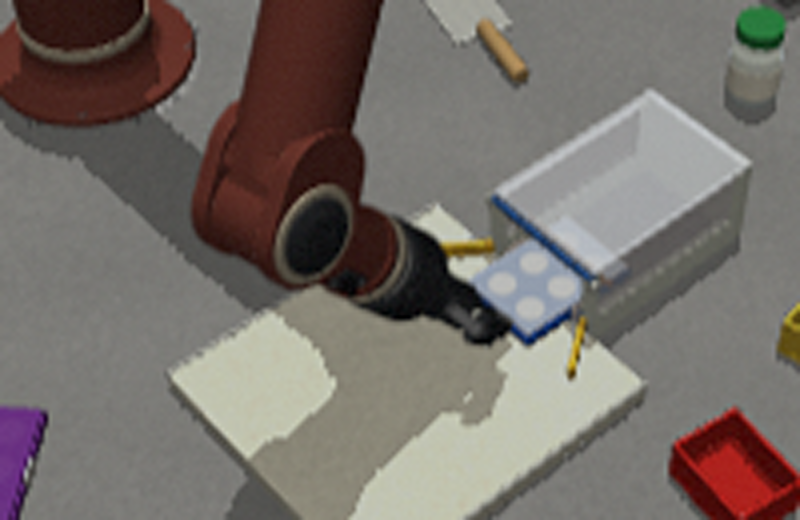

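Request:
{"api": "servo_tool", "payload": {
  "plan": [
    [0,0.6,0.8,0],
    [0,0.6,0.8,0],
    [0,0.6,0.8,0]
  ]
}}

```text
time_s: 12.85
eef_pos: [0.5298, 0.0146, 0.0435]
ee_rot: [-53.7, -2.1, -8.0]
wrist_force: [-1.7, -4.9, 9.5]
width: 0.5
```

```bash
python3 cs.py scene12
```

```text
t 12.85 TCP intake [-34.8   4.   43.5] tip [-23.6   3.3  28.2] rot [-53.7  -2.1  -8. ] J [ -4.9  51.9  31.2 115.1 -77.3  62.8  76.1] F [-1.7 -4.9  9.5]
```

View pics/scene12c.png

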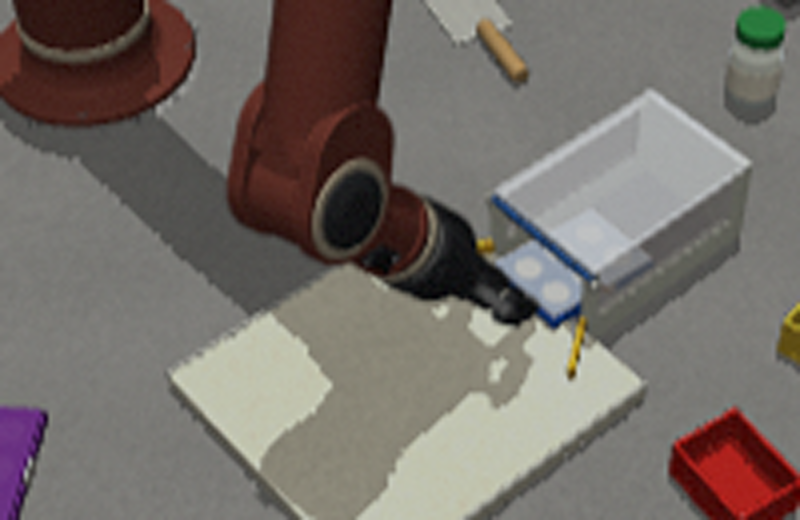

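Request:
{"api": "servo_tool", "payload": {
  "plan": [
    [0,0.5,0.85,0],
    [0,0.55,0.85,0]
  ]
}}

```text
time_s: 13.07
eef_pos: [0.5327, 0.0357, 0.0464]
ee_rot: [-53.6, -2.1, -8.0]
wrist_force: [-0.2, -2.0, -0.6]
width: 0.502
```

```bash
python3 cs.py scene13
```

```text
t 13.0667 TCP intake [-13.5   3.9  46.4] tip [-2.2  3.2 31.1] rot [-53.6  -2.1  -8. ] J [ -4.8  50.4  27.1 115.6 -77.4  59.2  74.2] F [-0.2 -2.  -0.6]
```

View pics/scene13c.png

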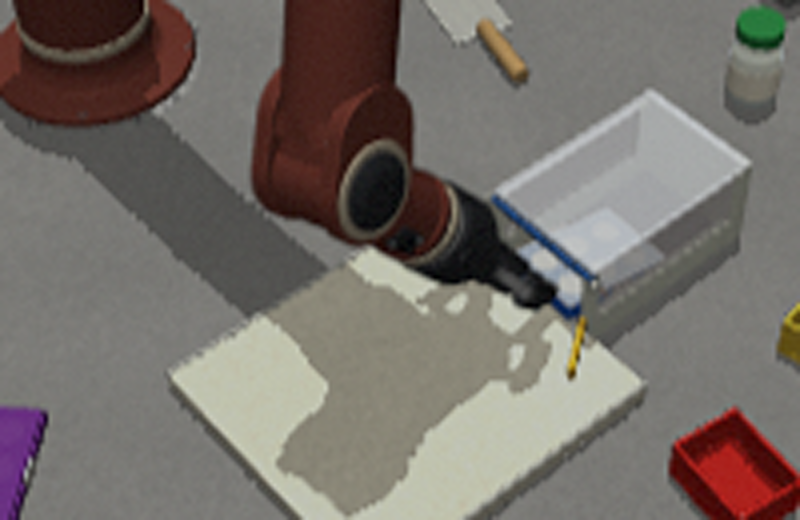

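Request:
{"api": "servo_tool", "payload": {
  "plan": [
    [0,0.7,0.4,0],
    [0,0.7,0.7,0]
  ]
}}

```text
time_s: 13.28
eef_pos: [0.5355, 0.054, 0.0429]
ee_rot: [-53.4, -2.2, -8.0]
wrist_force: [-1.0, -0.8, -0.1]
width: 0.501
```

```bash
python3 cs.py scene14
```

```text
t 13.2833 TCP intake [ 5.   3.5 42.9] tip [16.3  2.8 27.6] rot [-53.4  -2.2  -8. ] J [ -3.4  49.5  21.4 115.7 -77.6  54.6  72.9] F [-1.  -0.8 -0.1]
```

View pics/scene14c.png

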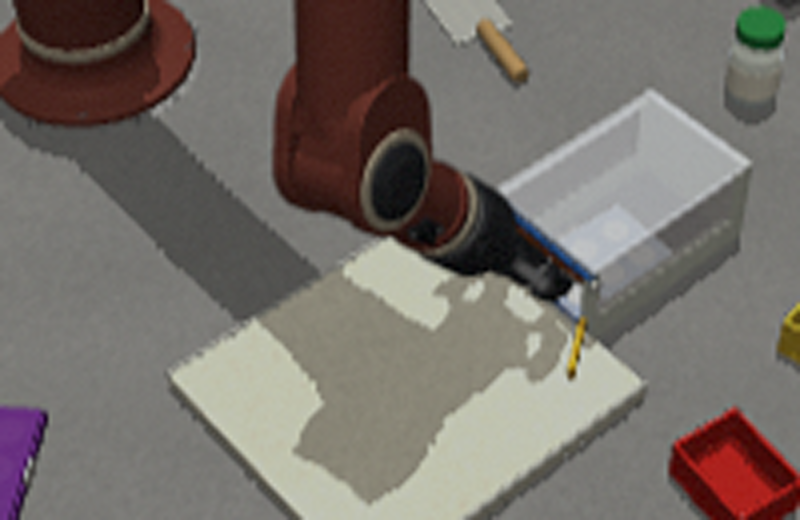

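Request:
{"api": "servo_tool", "payload": {
  "plan": [
    [0,0.3,0.4,0],
    [0,0,0,0]
  ]
}}

```text
time_s: 13.5
eef_pos: [0.5361, 0.0547, 0.0417]
ee_rot: [-54.0, -2.3, -8.0]
wrist_force: [0.7, -0.9, -1.0]
width: 0.498
```

```bash
python3 cs.py scene15;python3 -c "
from h import *
p,d=snap('top','top15');cv2.imwrite('pics/top15c.png',cv2.resize(p[140:275,225:425,::-1],None,fx=4,fy=4,interpolation=cv2.INTER_CUBIC))"
```

```text
t 13.5 TCP intake [ 5.8  3.  41.7] tip [16.9  2.3 26.4] rot [-54.   -2.3  -8. ] J [ -3.1  49.2  20.4 115.8 -77.4  53.2  72.5] F [ 0.7 -0.9 -1. ]
```

View pics/scene15c.png

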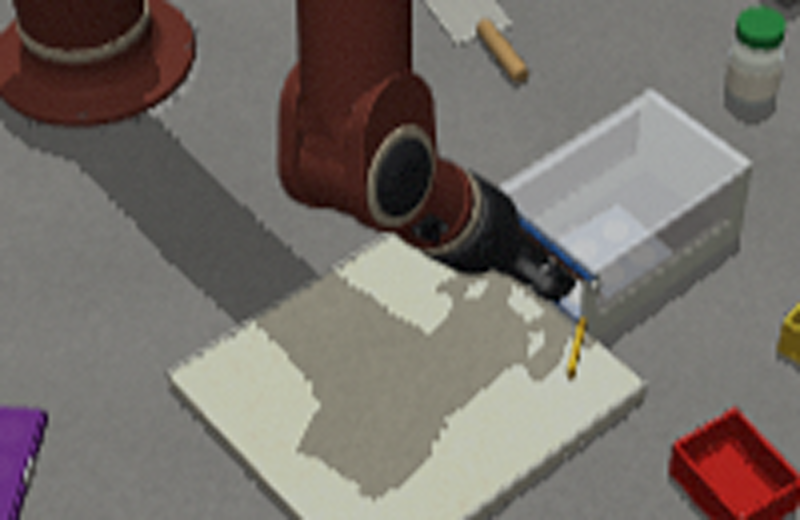

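View pics/top15c.png

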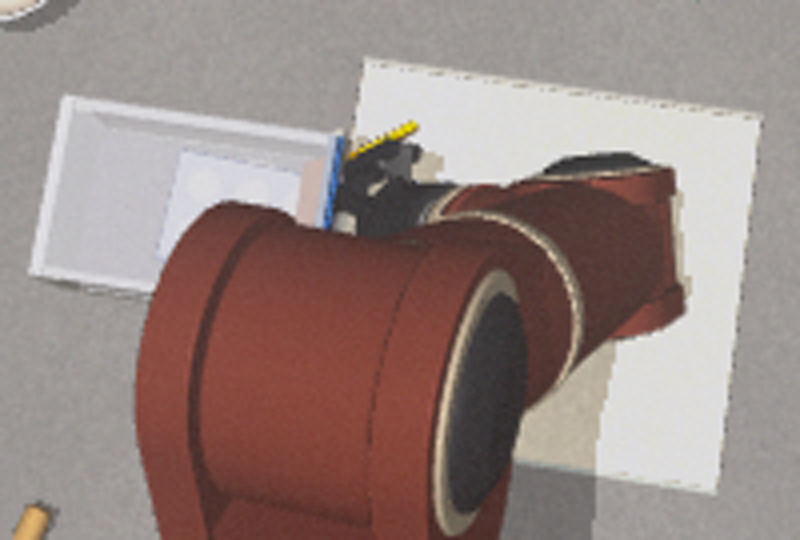

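```bash
cat > ray.py <<'E'
from h import *
def ray(n,u,v,z):
    c=camera_params(n);E=np.array(c['extrinsics']);d=E[:3,:3]@np.array([(u-c['cx'])/c['fx'],-(v-c['cy'])/c['fy'],-1]);o=E[:3,3]
    return W2I(o+d*(z-o[2])/d[2])
E
python3 -c "
from ray import *
f=lambda x,y:(225+x/4-.4,140+y/4-.4)
for x,y in [(183,152),(160,258)]: print('nose',ray('top',*f(x,y),.016),ray('top',*f(x,y),.0))
print(ray('top',*f(340,200),.016))
print(np.round(state()['wrist_force'],1))
z=np.load('top15.npz');print(W2I(cloud('top',z['d'])[188,268]))
"
```

```text
nose [119.6 -47.5  16. ] [122.7 -50.2   0. ]
nose [122.6  31.4  16. ] [125.7  29.8   0. ]
[  1.3 -29.6  16. ]
[ 0.5 -2.2  0.5]
[105.8  -5.   94.3]
```

Request:
{"api": "servo_tool", "payload": {
  "plan": [
    [0,-0.6,-0.8,0],
    [0,-1.2,-1.6,0],
    [0,-1.2,-1.6,0],
    [0,-1.8,-2.4,0],
    [0,-1.8,-2.4,0],
    [0,0,0,0]
  ]
}}

```text
time_s: 14.1
eef_pos: [0.5188, -0.0529, 0.0427]
ee_rot: [-53.2, -2.0, -7.4]
wrist_force: [0.3, -1.2, -0.0]
width: 0.497
```

```bash
python3 cs.py scene16;python3 -c "
from h import *
p,d=snap('top','top16');cv2.imwrite('pics/top16c.png',cv2.resize(p[140:275,225:425,::-1],None,fx=4,fy=4,interpolation=cv2.INTER_CUBIC))"
```

```text
t 14.1 TCP intake [-103.2    6.    42.7] tip [-91.8   5.5  27.5] rot [-53.2  -2.   -7.4] J [  7.1  50.9  23.9 112.4 -68.7  60.   76.1] F [ 0.3 -1.2 -0. ]
```

View pics/scene16c.png

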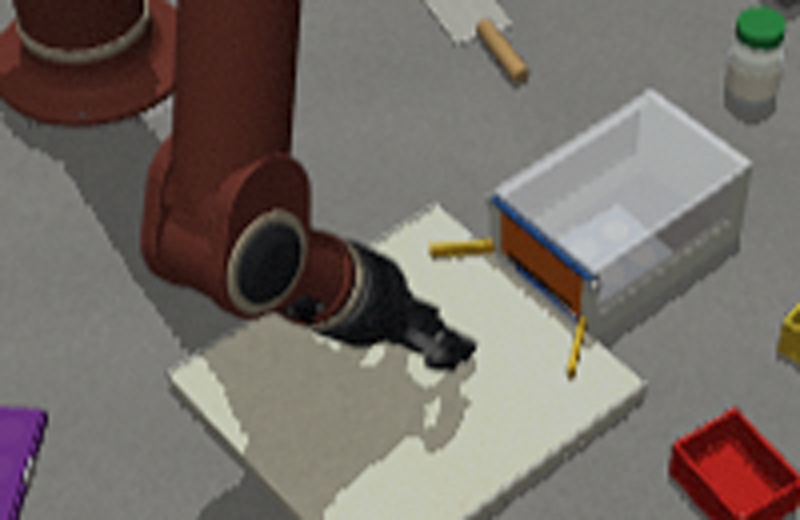

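View pics/top16c.png

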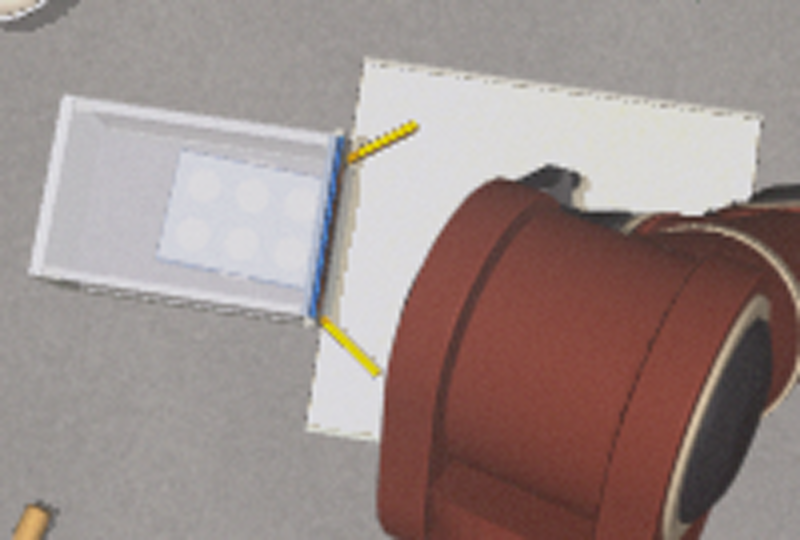

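```bash
python3 -c "
from ray import *
z=np.load('scene16.npz');p=z['p'];q=np.load('scene0.npz')['p']
a=lambda p:cv2.resize(p[172:222,305:350,::-1],None,fx=8,fy=8,interpolation=cv2.INTER_NEAREST)
cv2.imwrite('pics/fl16.png',np.hstack([a(q),a(p)]))
P=cloud('scene',z['d'])
for v in range(190,212,2): print(v,[tuple(map(int,W2I(P[v,u]))) for u in range(318,340,3)])
"
```

```text
190 [(0, 32, 51), (-1, 17, 64), (0, 3, 74), (0, -10, 86), (2, -22, 95), (11, -27, 92), (21, -31, 88), (25, -41, 94)]
192 [(-1, 32, 41), (0, 18, 51), (0, 3, 65), (-2, -13, 81), (0, -26, 90), (8, -31, 88), (14, -39, 91), (21, -46, 91)]
194 [(0, 34, 27), (0, 18, 41), (-1, 1, 58), (0, -11, 68), (-2, -29, 84), (1, -39, 90), (7, -46, 92), (16, -51, 89)]
196 [(6, 41, 6), (1, 19, 28), (0, 2, 45), (0, -13, 59), (1, -25, 68), (-2, -43, 87), (0, -53, 93), (8, -59, 93)]
198 [(-8, 23, 23), (4, 23, 12), (-1, 1, 36), (-2, -14, 51), (1, -25, 58), (-2, -43, 77), (0, -55, 86), (6, -62, 86)]
200 [(-14, 17, 21), (-6, 11, 21), (0, 2, 23), (0, -11, 36), (1, -25, 48), (1, -40, 61), (-2, -57, 79), (2, -66, 83)]
202 [(-20, 10, 22), (-11, 5, 20), (-3, -1, 20), (-1, -13, 28), (0, -28, 41), (2, -39, 48), (0, -56, 67), (1, -68, 76)]
204 [(-25, 4, 21), (-17, -1, 19), (-9, -7, 18), (3, -9, 10), (-2, -30, 34), (0, -43, 44), (-2, -59, 60), (6, -64, 58)]
206 [(-29, 0, 16), (-22, -7, 19), (-18, -17, 24), (-7, -21, 19), (4, -23, 12), (-1, -44, 35), (-3, -60, 52), (10, -60, 41)]
208 [(-37, -8, 21), (-30, -16, 22), (-23, -23, 23), (-14, -28, 21), (-6, -34, 19), (2, -40, 18), (-2, -59, 39), (11, -60, 29)]
210 [(-42, -14, 20), (-36, -22, 22), (-26, -27, 19), (-21, -36, 22), (-11, -41, 19), (-7, -50, 24), (-1, -59, 27), (10, -62, 20)]
```

View pics/fl16.png

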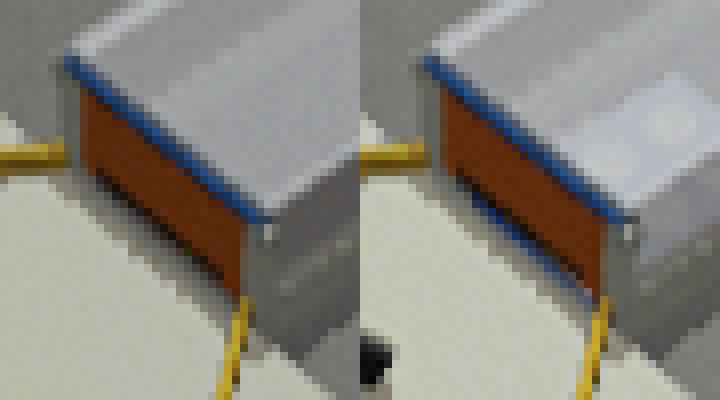

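```bash
python3 -c "
from ray import *
r={}
for t in('scene0','scene16'):
    z=np.load(t+'.npz');p=z['p'];P=cloud('scene',z['d']);h=cv2.cvtColor(p,cv2.COLOR_RGB2HSV)
    M=(h[...,0]<15)&(h[...,1]>150);M[:180]=0;M[215:]=0;M[:,:312]=0;M[:,337:]=0
    q=(P[M]-O)@np.c_[X,Y,Z]*1000;A=np.c_[q[:,2]-80,np.ones(len(q))];s=np.linalg.lstsq(A,q[:,0],rcond=None)[0]
    print(t,len(q),q.mean(0).round(1),'flap angle',-s[0],'zmin',np.percentile(q[:,2],3))
"
```

```text
scene0 181 [-0.1 -0.2 50.5] flap angle -0.005472435935739128 zmin 30.07745506302877
scene16 182 [-3.5 -3.9 56.1] flap angle 0.5717424029686177 zmin 27.62441874273718
```

```bash
python3 -c "
from ray import *
for t in('scene0','scene16'):
    z=np.load(t+'.npz');p=z['p'];P=cloud('scene',z['d']);h=cv2.cvtColor(p,cv2.COLOR_RGB2HSV)
    M=(h[...,0]<15)&(h[...,1]>150)&(z['d']>0);M[:180]=0;M[215:]=0;M[:,:312]=0;M[:,337:]=0
    q=(P[M]-O)@np.c_[X,Y,Z]*1000;
    for a,b in((20,40),(40,60),(60,85)):
        k=(q[:,2]>a)&(q[:,2]<b);print(t,a,k.sum(),np.median(q[k,0]).round(1))
"
```

```text
scene0 20 49 -0.4
scene0 40 77 -0.1
scene0 60 55 -0.1
scene16 20 46 0.2
scene16 40 83 -0.1
scene16 60 52 -0.1
```

The case is down flat in the box: its tail face reads z 6–12 at x≈4, below deck level. The flap plane is back to its shut reading at all heights. Before the lock, I'll check the clearance to the appliance behind it.

```bash
python3 -c "
from ray import *
for t,n in(('top0','top'),('scene0','scene')):
    z=np.load(t+'.npz');Q=cloud(n,z['d'])[z['d']>0]
    for x in np.arange(.3,.65,.05):
        print(t,round(x,2),[(round(y,2),round(float(np.percentile(k[:,2],95)),2)) for y in np.arange(-.5,-.8,-.05) for k in [Q[(abs(Q[:,0]-x)<.025)&(abs(Q[:,1]-y)<.025)&(Q[:,2]<.5)]] if len(k)>3])
plan([.45,-.20,.30],[.42,-.42,.25],[.42,-.419,.09])
"
```

```text
top0 0.3 [(np.float64(-0.5), 0.0), (np.float64(-0.55), 0.0), (np.float64(-0.6), 0.15), (np.float64(-0.65), 0.16), (np.float64(-0.7), 0.16), (np.float64(-0.75), 0.0), (np.float64(-0.8), 0.0)]
top0 0.35 [(np.float64(-0.5), 0.0), (np.float64(-0.55), 0.0), (np.float64(-0.6), 0.16), (np.float64(-0.65), 0.19), (np.float64(-0.7), 0.19), (np.float64(-0.75), 0.16)]
top0 0.4 [(np.float64(-0.5), 0.0), (np.float64(-0.55), 0.14), (np.float64(-0.6), 0.18), (np.float64(-0.65), 0.19), (np.float64(-0.7), 0.19)]
top0 0.45 [(np.float64(-0.5), 0.0), (np.float64(-0.55), 0.16), (np.float64(-0.6), 0.19), (np.float64(-0.65), 0.19), (np.float64(-0.7), 0.19), (np.float64(-0.75), 0.19)]
top0 0.5 [(np.float64(-0.5), 0.0), (np.float64(-0.55), 0.16), (np.float64(-0.6), 0.19), (np.float64(-0.65), 0.19), (np.float64(-0.7), 0.19), (np.float64(-0.75), 0.19)]
top0 0.55 [(np.float64(-0.5), 0.0), (np.float64(-0.55), 0.0), (np.float64(-0.6), 0.16), (np.float64(-0.65), 0.19), (np.float64(-0.7), 0.19), (np.float64(-0.75), 0.19)]
top0 0.6 [(np.float64(-0.5), 0.0), (np.float64(-0.55), 0.0), (np.float64(-0.6), 0.0), (np.float
[... 1047 characters left out ...]
0.5), 0.0), (np.float64(-0.55), 0.0), (np.float64(-0.6), 0.15), (np.float64(-0.65), 0.18), (np.float64(-0.7), 0.19), (np.float64(-0.75), 0.19), (np.float64(-0.8), 0.16)]
scene0 0.6 [(np.float64(-0.5), 0.0), (np.float64(-0.55), 0.0), (np.float64(-0.6), 0.0), (np.float64(-0.65), 0.0), (np.float64(-0.7), 0.14), (np.float64(-0.75), 0.16), (np.float64(-0.8), 0.16)]
int axes per cm: [0.009 0.605 0.796] [-0.999 -0.022  0.028] [ 0.034 -0.796  0.605]
[ 0.45 -0.2   0.3 ] total cm [ -4.09 -30.28   2.83] | 30.7 n@4 8 [-0.51 -3.79  0.35]
[ 0.42 -0.42  0.25] total cm [ -0.45  -9.46 -20.69] | 22.8 n@4 6 [-0.08 -1.58 -3.45]
[ 0.42  -0.419  0.09 ] total cm [-0.55 12.79 -9.6 ] | 16.0 n@4 5 [-0.11  2.56 -1.92]
```

The leaned gripper would come too near the appliance corner (about 45 mm off its axis). I'll straighten the tool first by rising at the -y side, reversing how I leaned it.

```bash
python3 -c "
from ray import *
plan([.48,-.12,.30],[.40,-.40,.50])"
```

```text
int axes per cm: [0.009 0.605 0.796] [-0.999 -0.022  0.028] [ 0.034 -0.796  0.605]
[ 0.48 -0.12  0.3 ] total cm [ -2.1 -25.2   9.4] | 27.0 n@4 7 [-0.3  -3.6   1.34]
[ 0.4 -0.4  0.5] total cm [ -3.83 -33.44 -10.72] | 35.3 n@4 9 [-0.43 -3.72 -1.19]
```

Request:
{"api": "servo_tool", "payload": {
  "plan": [
    [0,-2.5,0.3,0],
    [-0.5,-3.8,0.3,0],
    [-0.5,-3.8,0.3,0],
    [-0.5,-3.8,0.3,0],
    [-0.5,-3.8,0.3,0],
    [-0.5,-3.8,0.3,0],
    [-0.5,-3.8,0.3,0]
  ],
  "claw": 1
}}

```text
time_s: 14.78
eef_pos: [0.4637, -0.163, 0.2577]
ee_rot: [-50.9, -0.5, -5.2]
wrist_force: [0.0, -0.1, 0.2]
width: -0.0
```

```bash
python3 -c "
from ray import *
where();plan([.36,-.42,.50])"
```

```text
t 14.7833 TCP intake [-219.5   46.1  257.7] tip [-207.5   46.5  242.9] rot [-50.9  -0.5  -5.2] J [ 14.7  34.3  33.  101.3 -46.1  84.4  61.9] F [ 0.  -0.1  0.2]
int axes per cm: [0.041 0.63  0.775] [-0.999  0.018  0.038] [ 0.009 -0.776  0.63 ]
[ 0.36 -0.42  0.5 ] total cm [ -7.77 -35.6   -5.27] | 36.8 n@4 10 [-0.78 -3.56 -0.53]
```

Request:
{"api": "servo_tool", "payload": {
  "plan": [
    [-0.8,-3.6,-0.6,0],
    [-0.8,-3.6,-0.6,0],
    [-0.8,-3.6,-0.6,0],
    [-0.8,-3.6,-0.6,0],
    [-0.8,-3.6,-0.6,0],
    [-0.8,-3.6,-0.6,0],
    [-0.8,-3.6,-0.6,0],
    [-0.8,-3.6,-0.6,0]
  ]
}}

```text
time_s: 15.45
eef_pos: [0.3864, -0.3542, 0.4419]
ee_rot: [-49.8, 0.0, -3.7]
wrist_force: [-0.2, -0.1, -1.4]
width: 0.002
```

```bash
python3 -c "
from ray import *
where();print(state()['eef_pos'],np.round(RR(),2))"
```

```text
t 15.45 TCP intake [-419.3   97.7  441.9] tip [-407.    98.5  427.4] rot [-49.8   0.   -3.7] J [ 45.9  32.1  14.2  68.3 -31.1 113.5  52.5] F [-0.2 -0.1 -1.4]
[ 0.38638766 -0.35422782  0.44194495] [[ 1.    0.04  0.05]
 [-0.06  0.64  0.76]
 [-0.   -0.76  0.65]]
```

Request:
{"api": "servo_tool", "payload": {
  "plan": [
    [-0.4,-2.7,-0.9,0],
    [-0.4,-2.7,-0.9,0],
    [-0.4,-2.7,-0.9,0],
    [-0.4,-2.7,-0.9,0],
    [-0.4,-2.7,-0.9,0]
  ]
}}

```text
time_s: 15.87
eef_pos: [0.3879, -0.3774, 0.4346]
ee_rot: [-47.4, 4.4, -0.5]
wrist_force: [0.7, 0.6, -2.0]
width: 0.002
```

```bash
python3 -c "
from ray import *
where();print(state()['eef_pos'],np.round(RR(),2))"
```

```text
t 15.8667 TCP intake [-442.1   93.1  434.6] tip [-429.5   95.8  420.6] rot [-47.4   4.4  -0.5] J [ 70.   40.7 -38.9  60.2  -9.6 113.6  28.6] F [ 0.7  0.6 -2. ]
[ 0.38792477 -0.37743909  0.43459702] [[ 1.   -0.05  0.06]
 [-0.01  0.68  0.74]
 [-0.08 -0.73  0.67]]
```

```bash
python3 -c "
from ray import *
for t,n in(('top0','top'),('scene0','scene')):
    z=np.load(t+'.npz');Q=cloud(n,z['d'])[z['d']>0]
    Q=Q[(Q[:,1]<-.46)&(Q[:,2]<.3)]
    for x in np.arange(.36,.6,.02):
        k=Q[abs(Q[:,0]-x)<.01]
        print(t,round(x,2),[(zz,round(float(np.percentile(k[k[:,2]>zz][:,1],99)),3)) for zz in(.03,.08,.12,.14,.155,.17,.185) if (k[:,2]>zz).sum()>3])
"
```

```text
top0 0.36 [(0.03, -0.587), (0.08, -0.589), (0.12, -0.591), (0.14, -0.593), (0.155, -0.602), (0.17, -0.65), (0.185, -0.657)]
top0 0.38 [(0.03, -0.579), (0.08, -0.581), (0.12, -0.582), (0.14, -0.586), (0.155, -0.598), (0.17, -0.63), (0.185, -0.635)]
top0 0.4 [(0.03, -0.572), (0.08, -0.573), (0.12, -0.575), (0.14, -0.577), (0.155, -0.589), (0.17, -0.619), (0.185, -0.623)]
top0 0.42 [(0.03, -0.563), (0.08, -0.566), (0.12, -0.567), (0.14, -0.57), (0.155, -0.582), (0.17, -0.613), (0.185, -0.617)]
top0 0.44 [(0.03, -0.556), (0.08, -0.558), (0.12, -0.56), (0.14, -0.563), (0.155, -0.574), (0.17, -0.608), (0.185, -0.612)]
top0 0.46 [(0.03, -0.546), (0.08, -0.551), (0.12, -0.552), (0.14, -0.554), (0.155, -0.566), (0.17, -0.609), (0.185, -0.613)]
top0 0.48 [(0.03, -0.532), (0.08, -0.543), (0.12, -0.544), (0.14, -0.547), (0.155, -0.558), (0.17, -0.612), (0.185, -0.616)]
top0 0.5 [(0.03, -0.541), (0.08, -0.541), (0.12, -0.542), (0.14, -0.544), (0.155, -0.553), (0.17, -0.62), (0.185, -0.624)]
top0 0.52 [(0.03, -0.547), (0.08, -0.548), (0.12, -0.549), (0.14, -0.553), (0.155, -0.573), (0.17, -0.634),
[... 1071 characters left out ...]
 -0.616)]
scene0 0.48 [(0.03, -0.541), (0.08, -0.559), (0.12, -0.559), (0.14, -0.559), (0.155, -0.564), (0.17, -0.617), (0.185, -0.621)]
scene0 0.5 [(0.03, -0.543), (0.08, -0.548), (0.12, -0.549), (0.14, -0.551), (0.155, -0.556), (0.17, -0.624), (0.185, -0.626)]
scene0 0.52 [(0.03, -0.55), (0.08, -0.551), (0.12, -0.554), (0.14, -0.558), (0.155, -0.574), (0.17, -0.636), (0.185, -0.64)]
scene0 0.54 [(0.03, -0.591), (0.08, -0.592), (0.12, -0.595), (0.14, -0.6), (0.155, -0.622), (0.17, -0.656), (0.185, -0.661)]
scene0 0.56 [(0.03, -0.641), (0.08, -0.641), (0.12, -0.644), (0.14, -0.649), (0.155, -0.668)]
scene0 0.58 [(0.03, -0.691), (0.08, -0.691), (0.12, -0.694), (0.14, -0.699), (0.155, -0.717)]
```

Request:
{"api": "servo_tool", "payload": {
  "plan": [
    [-1.5,0.8,-1,0],
    [-2.5,0.8,-1.8,0],
    [-2.9,0.4,-1.5,0],
    [-2.9,0.4,-1.5,0],
    [-2.9,0.4,-1.5,0]
  ]
}}

```text
time_s: 16.28
eef_pos: [0.2621, -0.4016, 0.3719]
ee_rot: [-46.2, 3.4, 2.0]
wrist_force: [-0.2, -0.2, -0.2]
width: 0.004
```

```bash
python3 -c "
from ray import *
where();print(state()['eef_pos'],np.round(RR(),2));plan([.12,-.45,.33]);snap('scene','scene20')"
```

```text
t 16.2833 TCP intake [-482.6  214.7  371.9] tip [-469.7  217.7  358.2] rot [-46.2   3.4   2. ] J [ 83.   39.  -38.9  74.9  -4.  108.3  43.9] F [-0.2 -0.2 -0.2]
[ 0.26207997 -0.40161578  0.37187257] [[ 1.   -0.07  0.02]
 [ 0.04  0.69  0.72]
 [-0.06 -0.72  0.69]]
int axes per cm: [0.166 0.675 0.719] [-0.984  0.157  0.079] [-0.06  -0.72   0.691]
[ 0.12 -0.45  0.33] total cm [-14.09   0.63  -6.61] | 15.6 n@4 4 [-3.52  0.16 -1.65]
```

View pics/scene20.png

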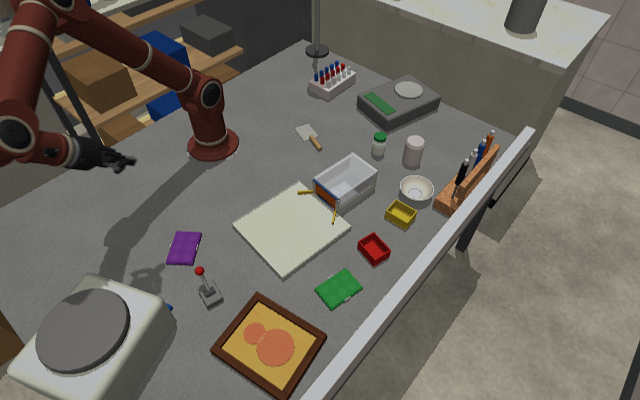

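Request:
{"api": "servo_tool", "payload": {
  "plan": [
    [-1,-1.5,0,0],
    [-1,-2.5,0,0],
    [-1,-2.5,0,0],
    [-1,-2.5,0,0],
    [-0.5,-2.5,0,0],
    [0,-2.5,0,0]
  ]
}}

```text
time_s: 16.83
eef_pos: [0.2163, -0.4452, 0.4063]
ee_rot: [-48.8, 2.1, -0.2]
wrist_force: [0.2, -0.4, -0.8]
width: 0.0
```

```bash
python3 -c "
from ray import *
where();print(state()['eef_pos'],np.round(RR(),2))"
```

```text
t 16.8333 TCP intake [-531.8  254.4  406.3] tip [-519.5  256.5  392. ] rot [-48.8   2.1  -0.2] J [ 87.4  38.3 -38.3  68.5  -2.1 113.6  47.4] F [ 0.2 -0.4 -0.8]
[ 0.21629228 -0.4452486   0.40633785] [[ 1.   -0.03  0.03]
 [-0.    0.66  0.75]
 [-0.04 -0.75  0.66]]
```

Request:
{"api": "servo_tool", "payload": {
  "plan": [
    [0,-3,0,0],
    [0,-3,0,0],
    [0,-3,0,0],
    [0,-3,0,0],
    [0,-3,0,0],
    [0,-3,0,0],
    [0,-3,0,0],
    [0,-3,0,0]
  ]
}}

```text
time_s: 17.5
eef_pos: [0.2138, -0.4838, 0.4664]
ee_rot: [-57.6, -4.7, -4.4]
wrist_force: [0.3, 0.7, -0.2]
width: 0.002
```

```bash
python3 -c "
from ray import *
where();print(state()['eef_pos'],np.round(RR(),2))"
```

```text
t 17.5 TCP intake [-570.4  251.8  466.4] tip [-560.1  251.   450.4] rot [-57.6  -4.7  -4.4] J [ 92.5  36.6 -45.2  59.9  -0.6 113.6  45.6] F [ 0.3  0.7 -0.2]
[ 0.21378754 -0.48380309  0.46639065] [[ 0.99  0.11  0.02]
 [-0.08  0.53  0.84]
 [ 0.08 -0.84  0.53]]
```

Request:
{"api": "servo_tool", "payload": {
  "plan": [
    [0,-3,0,0],
    [0,-3,0,0],
    [0,-3,0,0],
    [0,-3,0,0],
    [0,-3,0,0],
    [0,-3,0,0],
    [0,-3,0,0],
    [0,-3,0,0],
    [0,-3,0,0],
    [0,-3,0,0]
  ]
}}

```text
time_s: 18.33
eef_pos: [0.1721, -0.5, 0.5604]
ee_rot: [-67.7, -13.3, -8.9]
wrist_force: [-0.8, 1.0, 0.3]
width: -0.0
```

```bash
python3 -c "
from ray import *
where();print(state()['eef_pos'],np.round(RR(),2));snap('scene','scene21')"
```

```text
t 18.3333 TCP intake [-591.9  291.   560.4] tip [-584.7  286.8  543.3] rot [-67.7 -13.3  -8.9] J [100.8  30.7 -48.9  52.8  -2.2 113.6  47.6] F [-0.8  1.   0.3]
[ 0.17212159 -0.4999515   0.56037737] [[ 0.96  0.27  0.06]
 [-0.15  0.34  0.93]
 [ 0.23 -0.9   0.37]]
```

View pics/scene21.png

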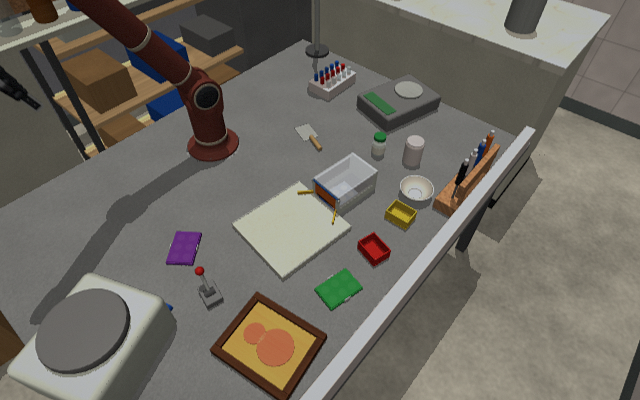

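```bash
python3 -c "
from ray import *
plan([.34,-.40,.42],[.42,-.417,.25],[.42,-.417,.09])"
```

```text
int axes per cm: [-0.025  0.369  0.929] [-0.972 -0.225  0.063] [ 0.232 -0.902  0.365]
[ 0.34 -0.4   0.42] total cm [11.4  20.83  5.11] | 24.3 n@4 7 [1.63 2.98 0.73]
[ 0.42  -0.417  0.25 ] total cm [ 4.   16.93 -7.31] | 18.9 n@4 5 [ 0.8   3.39 -1.46]
[ 0.42  -0.417  0.09 ] total cm [-3.71 14.43 -5.84] | 16.0 n@4 5 [-0.74  2.89 -1.17]
```

Request:
{"api": "servo_tool", "payload": {
  "plan": [
    [0.8,1.5,0.4,0],
    [1.6,3,0.7,0],
    [1.6,3,0.7,0],
    [1.6,3,0.7,0],
    [1.6,3,0.7,0],
    [1.6,3,0.7,0],
    [1.6,3,0.7,0],
    [0.8,1.5,0.4,0]
  ]
}}

```text
time_s: 19.05
eef_pos: [0.3409, -0.4036, 0.4153]
ee_rot: [-68.7, -13.8, -9.9]
wrist_force: [0.1, 0.5, -0.7]
width: 0.004
```

```bash
python3 -c "
from ray import *
where();print(state()['eef_pos'],np.round(RR(),2));
plan([.40,-.417,.25],[.42,-.417,.09])"
```

```text
t 19.05 TCP intake [-474.2  136.3  415.3] tip [-467.5  131.8  398.1] rot [-68.7 -13.8  -9.9] J [ 90.6  27.5 -50.3  82.4  -4.5  80.2  37.1] F [ 0.1  0.5 -0.7]
[ 0.34088419 -0.40362713  0.4152955 ] [[ 0.96  0.28  0.08]
 [-0.17  0.32  0.93]
 [ 0.24 -0.9   0.35]]
int axes per cm: [-0.041  0.354  0.934] [-0.97  -0.238  0.048] [ 0.239 -0.905  0.353]
[ 0.4   -0.417  0.25 ] total cm [ 1.93 16.19 -6.64] | 17.6 n@4 5 [ 0.39  3.24 -1.33]
[ 0.42  -0.417  0.09 ] total cm [-1.91 15.04 -5.5 ] | 16.1 n@4 5 [-0.38  3.01 -1.1 ]
```

Request:
{"api": "servo_tool", "payload": {
  "plan": [
    [0.4,3.2,-1.3,0],
    [0.4,3.2,-1.3,0],
    [0.4,3.2,-1.3,0],
    [0.4,3.2,-1.3,0],
    [0.4,3.2,-1.3,0]
  ]
}}

```text
time_s: 19.47
eef_pos: [0.4076, -0.4138, 0.2533]
ee_rot: [-69.3, -14.5, -9.4]
wrist_force: [0.2, -0.6, 0.2]
width: -0.0
```

```bash
python3 -c "
from ray import *
where();print(state()['eef_pos'],np.round(RR(),2));
plan([.42,-.417,.09]);
p,d=snap('scene','scene22');cv2.imwrite('pics/s22.png',cv2.resize(p[150:320,130:290,::-1],None,fx=4,fy=3.5,interpolation=cv2.INTER_CUBIC))"
```

```text
t 19.4667 TCP intake [-475.5   68.8  253.3] tip [-468.9   64.2  236.1] rot [-69.3 -14.5  -9.4] J [ 81.8  38.6 -46.2  91.4   1.9  59.5  34.9] F [ 0.2 -0.6  0.2]
[ 0.40763357 -0.41377503  0.25333353] [[ 0.96  0.29  0.07]
 [-0.16  0.31  0.94]
 [ 0.25 -0.91  0.34]]
int axes per cm: [-0.032  0.346  0.938] [-0.968 -0.245  0.057] [ 0.25  -0.906  0.343]
[ 0.42  -0.417  0.09 ] total cm [-2.85 15.05 -5.82] | 16.4 n@4 5 [-0.57  3.01 -1.16]
```

View pics/s22.png

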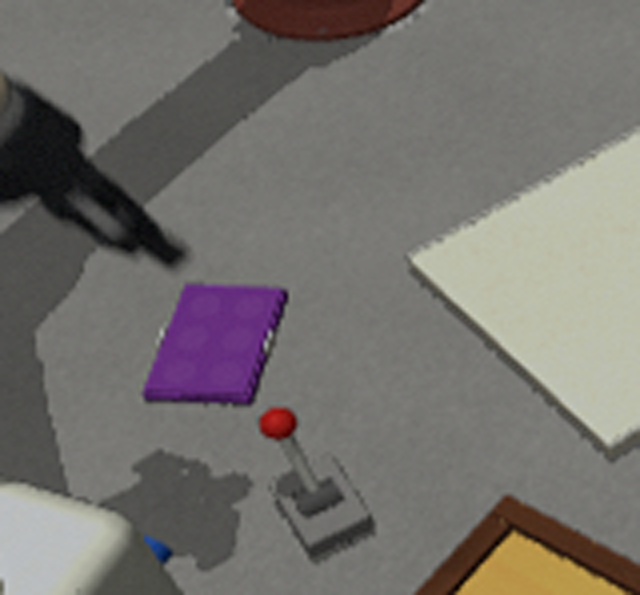

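Descending beside the ball on its -x side.

Request:
{"api": "servo_tool", "payload": {
  "plan": [
    [-0.6,3,-1.2,0],
    [-0.6,3,-1.2,0],
    [-0.6,3,-1.2,0],
    [-0.6,3,-1.2,0],
    [-0.5,2.5,-1,0]
  ]
}}

```text
time_s: 19.93
eef_pos: [0.4204, -0.4176, 0.0875]
ee_rot: [-69.1, -14.6, -9.4]
wrist_force: [-0.6, 0.5, -0.1]
width: 0.003
```

```bash
cat > lk.py <<'E'
from ray import *
import sys
t=sys.argv[1]
where();print(state()['eef_pos'])
plan([.50,-.432,.10])
p,d=snap('scene',t);cv2.imwrite(f'pics/{t}c.png',cv2.resize(p[180:320,130:290,::-1],None,fx=4,fy=4,interpolation=cv2.INTER_CUBIC))
P=cloud('scene',d);hsv=cv2.cvtColor(p,cv2.COLOR_RGB2HSV)
R=((hsv[...,0]<6)|(hsv[...,0]>174))&(hsv[...,1]>150)&(d>0);R[:,:170]=0;R[:,250:]=0;R[:240]=0;R[310:]=0
if R.sum(): print('ball',R.sum(),np.median(P[R],0))
E
python3 lk.py scene23
```

```text
t 19.9333 TCP intake [-477.6   55.7   87.5] tip [-471.    51.    70.3] rot [-69.1 -14.6  -9.4] J [ 77.7  51.1 -40.7  97.9   7.9  42.   35.8] F [-0.6  0.5 -0.1]
[ 0.42039686 -0.41757704  0.08747369]
int axes per cm: [-0.031  0.349  0.936] [-0.967 -0.247  0.06 ] [ 0.252 -0.904  0.346]
[ 0.5   -0.432  0.1  ] total cm [ 8.14  0.73 -0.41] | 8.2 n@4 3 [ 2.71  0.24 -0.14]
ball 60 [ 0.48282145 -0.4247702   0.10242595]
```

View pics/scene23c.png

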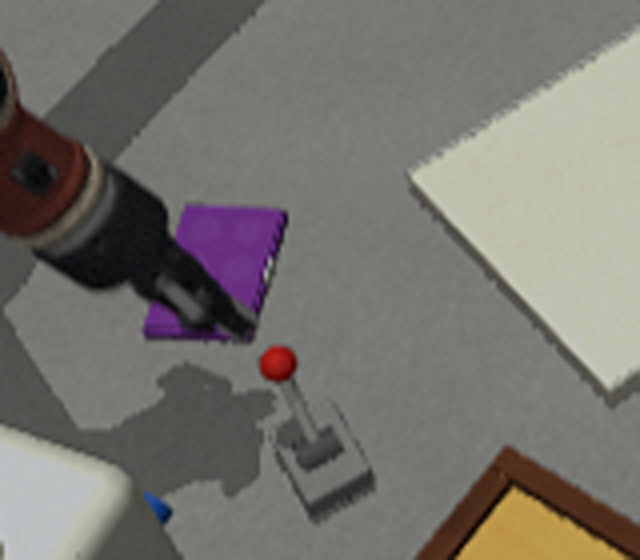

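Request:
{"api": "servo_tool", "payload": {
  "plan": [
    [1,0.1,-0.05,0],
    [1,0.1,-0.05,0],
    [1,0.1,-0.05,0],
    [1,0.1,-0.05,0],
    [1,0.1,-0.05,0],
    [1,0.1,-0.05,0],
    [1,0.1,-0.05,0]
  ]
}}

```text
time_s: 20.57
eef_pos: [0.4935, -0.4331, 0.1034]
ee_rot: [-69.1, -14.6, -9.6]
wrist_force: [-0.9, 0.2, -0.9]
width: 0.003
```

```bash
python3 lk.py scene24
```

```text
t 20.5667 TCP intake [-483.4  -18.8  103.4] tip [-476.8  -23.5   86.2] rot [-69.1 -14.6  -9.6] J [ 71.1  53.  -39.8  87.6   7.3  47.7  32.5] F [-0.9  0.2 -0.9]
[ 0.49348956 -0.43314142  0.10341409]
int axes per cm: [-0.034  0.348  0.937] [-0.967 -0.248  0.057] [ 0.252 -0.904  0.346]
[ 0.5   -0.432  0.1  ] total cm [0.52 0.53 0.03] | 0.7 n@4 1 [0.52 0.53 0.03]
ball 66 [ 0.5240988  -0.43600295  0.10985571]
```

View pics/scene24c.png

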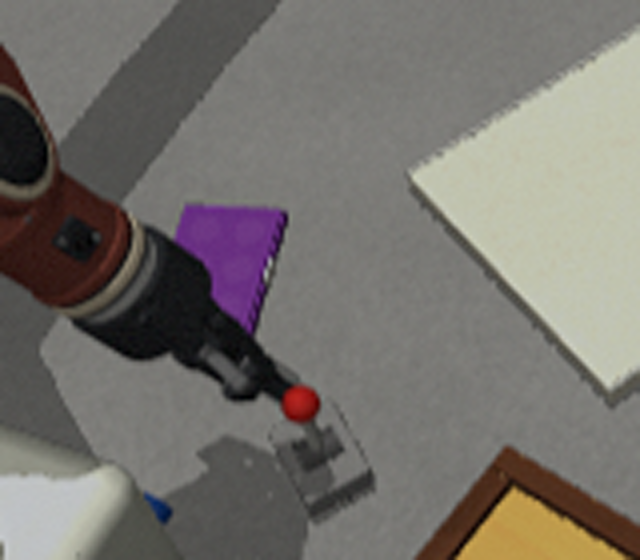

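Request:
{"api": "servo_tool", "payload": {
  "plan": [
    [1,0.38,-0.18,0],
    [1,0.38,-0.18,0],
    [0.8,0.35,-0.18,0]
  ]
}}

```text
time_s: 20.87
eef_pos: [0.5255, -0.4392, 0.1069]
ee_rot: [-69.4, -14.6, -9.1]
wrist_force: [-28.5, 1.6, 15.9]
width: 0.002
```

```bash
python3 lk.py scene25
```

```text
t 20.8667 TCP intake [-485.3  -51.4  106.9] tip [-478.7  -56.    89.7] rot [-69.4 -14.6  -9.1] J [ 68.1  54.3 -39.2  82.8   7.5  50.2  31.4] F [-28.5   1.6  15.9]
[ 0.52550013 -0.43922774  0.10693513]
int axes per cm: [-0.026  0.346  0.938] [-0.967 -0.245  0.063] [ 0.252 -0.906  0.341]
[ 0.5   -0.432  0.1  ] total cm [-2.72  0.12  0.29] | 2.7 n@4 1 [-2.72  0.12  0.29]
ball 70 [ 0.55356003 -0.44434717  0.10003097]
```

View pics/scene25c.png

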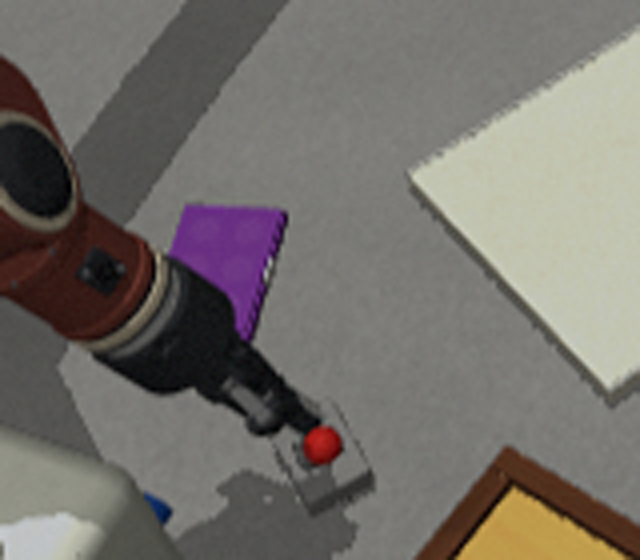

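The 28 N reaction and the ball's position both indicate it's at the end stop. Backing off to check.

Request:
{"api": "servo_tool", "payload": {
  "plan": [
    [-0.5,0,0,0],
    [-1,0,0,0],
    [-2,0,0,0],
    [-3,0,0,0],
    [-2,-3,0,0],
    [0,-4,0,0],
    [0,-4,0,0],
    [0,-4,0,0],
    [0,-4,0,0],
    [0,-3,0,0],
    [0,0,0,0]
  ]
}}

```text
time_s: 21.83
eef_pos: [0.3776, -0.4939, 0.3075]
ee_rot: [-70.1, -15.7, -8.6]
wrist_force: [0.5, -0.7, 0.6]
width: -0.003
```

```bash
python3 lk.py scene26; python3 - <<'E'
from ray import *
p,d=snap('top','top26');P=cloud('top',d);hsv=cv2.cvtColor(p,cv2.COLOR_RGB2HSV)
R=((hsv[...,0]<6)|(hsv[...,0]>174))&(hsv[...,1]>150)&(d>0);R[:,:460]=0;R[:,510:]=0;R[:190]=0;R[240:]=0
q=P[R].mean(0);b=np.array([.5107,-.4283]);a=np.array([.968,-.25]);print('ball top',q,'along axis',(q[:2]-b)@a, 'start',(np.array([.4760,-.4159])-b)@a)
E
```

```text
t 21.8333 TCP intake [-558.9   88.1  307.5] tip [-552.6   83.2  290.3] rot [-70.1 -15.7  -8.6] J [ 85.4  40.  -46.1  78.4   2.6  72.1  40.1] F [ 0.5 -0.7  0.6]
[ 0.37755003 -0.49394368  0.30746637]
int axes per cm: [-0.018  0.336  0.942] [-0.963 -0.26   0.074] [ 0.27  -0.905  0.328]
[ 0.5   -0.432  0.1  ] total cm [ 5.16 24.33 -0.34] | 24.9 n@4 7 [ 0.74  3.48 -0.05]
ball 68 [ 0.55336473 -0.44420071  0.10097157]
ball top [ 0.54738635 -0.43584511  0.10010937] along axis 0.037398666717727465 start -0.036689600000000065
```

View pics/top26.png

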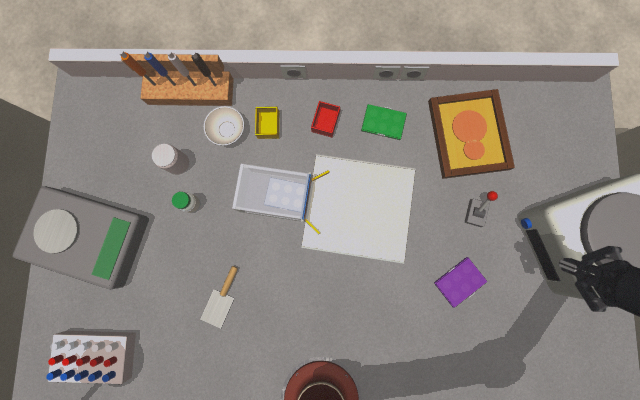

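View pics/scene26.png

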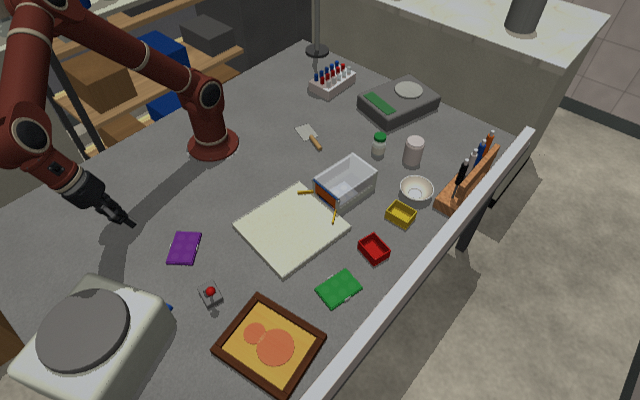

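```bash
python3 - <<'E'
from ray import *
p=np.load('top26.npz')['p']
cv2.imwrite('pics/box26.png',cv2.resize(p[155:230,225:335,::-1],None,fx=7,fy=7,interpolation=cv2.INTER_CUBIC))
q=np.load('scene26.npz')['p'];a=q[150:222,305:385,::-1]
cv2.imwrite('pics/fl26.png',cv2.resize(a,None,fx=8,fy=8,interpolation=cv2.INTER_CUBIC))
E
```

```text
(no output)
```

View pics/box26.png

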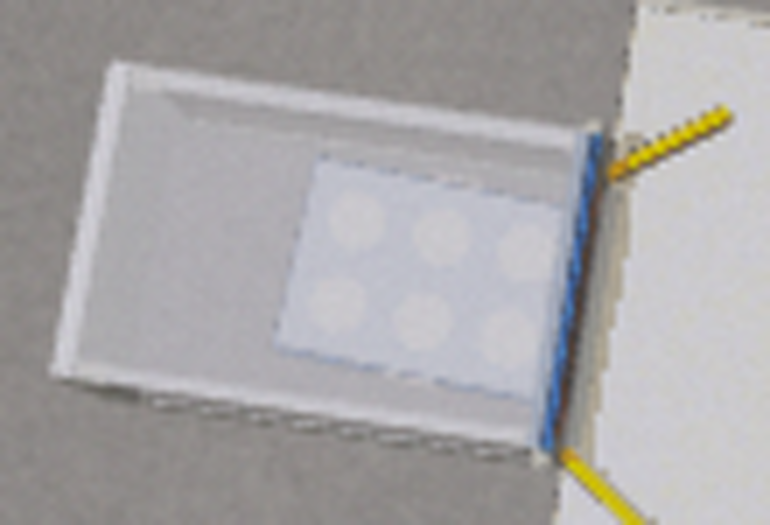

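View pics/fl26.png

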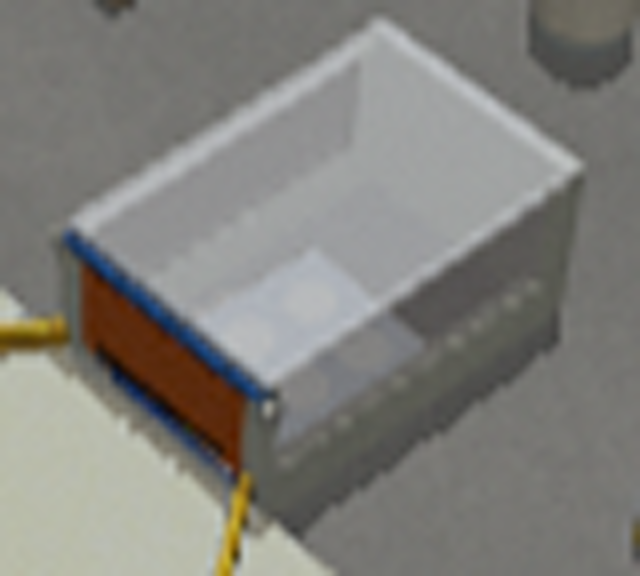

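The lock is fully over: the ball reads +37.4 mm along its axis, against -36.7 mm at the start. The case's tail lies very near the deck edge, so I'll average some frames to make sure both tail corners are down.

```bash
python3 - <<'E'
from ray import *
ps=[];ds=[]
for i in range(12):
    p,d=grab_frame('scene');ps.append(p.astype(float));d=d.copy();d[d==0]=np.nan;ds.append(d)
p=np.mean(ps,0).astype(np.uint8);d=np.nanmedian(ds,0)
np.savez('avg.npz',p=p,d=d)
P=cloud('scene',d);h=cv2.cvtColor(p,cv2.COLOR_RGB2HSV)
B=(h[...,0]>100)&(h[...,0]<130)&(h[...,1]>90);B[:190]=0;B[222:]=0;B[:,:312]=0;B[:,337:]=0
for v,u in sorted(np.argwhere(B).tolist(),key=lambda a:a[1]):
    w=W2I(P[v,u]); 
    if w[2]<60: print(u,v,p[v,u],w)
M=(h[...,0]<15)&(h[...,1]>150);M[:180]=0;M[215:]=0;M[:,:312]=0;M[:,337:]=0
q=(P[M]-O)@np.c_[X,Y,Z]*1000
for a,b in((20,40),(40,60),(60,85)):
    k=(q[:,2]>a)&(q[:,2]<b);print('flap',a,np.median(q[k,0]).round(1))
q=P[200:215,285:320].reshape(-1,3);q=(q-O)@np.c_[X,Y,Z]*1000;print('deck z',np.median(q[:,2]))
print(state()['time_s'])
E
```

```text
319 196 [14 24 49] [ 7.7 37.   9.3]
319 197 [31 44 68] [ 5.  34.   8.6]
320 197 [26 35 65] [ 6.4 30.3 10.8]
320 198 [50 61 79] [ 5.2 29.   7.5]
321 198 [19 39 85] [ 6.  24.6 10.6]
321 199 [48 62 91] [-3.1 14.5 21.2]
322 199 [19 41 88] [ 5.7 19.  10.5]
323 200 [35 46 88] [ 4.9 12.9 11.1]
324 200 [20 26 45] [ 0.7  3.3 22.9]
324 201 [23 44 90] [ 4.7  7.5 10.6]
325 201 [18 25 46] [ 6.5  4.3 12. ]
325 202 [38 55 87] [ 4.   1.5 11.1]
326 202 [32 40 62] [ 5.  -2.5 14. ]
326 203 [44 60 93] [ 4.2 -3.4 10. ]
327 203 [36 40 61] [ 5.6 -7.  12.1]
327 204 [56 69 93] [ 4.1 -8.8  9.5]
328 204 [41 54 74] [  5.9 -11.9  10.9]
328 205 [51 68 96] [ -2.3 -20.6  19.9]
329 205 [42 51 76] [  5.1 -17.9  11.6]
flap 20 -0.2
flap 40 0.0
flap 60 -0.0
deck z 20.192825263655845
22.5333
```

```bash
python3 -c "
from workcell import *
print(sign_off())"
```

```text
the job is handed in; nothing more can be done
None
```

The job is handed in: the blue case is in the intake box behind the shut flap, and the red lever is fully over. It finished at about 22.5 s of the 61 s allowed. No verdict was reported.

**What I did**
- I slid the case sideways into line with the mouth. On the first push the finger rode up onto the lid, so I backed off, went lower and nudged it again.
- I pushed it through the flap with the tool leaned back and withdrew once it had dropped. After that I swung the lever over until it met its stop.

**Last checks**
- **Case:** it shows lid up in the box. Its tail face reads about 10–12 mm above the bench, level from side to side and below the 20 mm deck. It lies about 2° askew with its tail close to the deck edge. The last bit of the tail, on the -y side, was hidden, so I took that corner as down from the level reading beside it.
- **Flap:** its surface is back within 1 mm of its starting position at every height.
- **Lock:** the ball went from 37 mm on one side of its block to 37 mm on the other; the full swing is about ±38 mm. The stop pushed back with about 30 N at the fingers.
- **Everything else:** by eye, the last top picture shows the other items where they stood. The arm is clear of all objects.

**Disagreements**
- The two cameras differ by a few millimetres, so I corrected the scene camera's readings to match the top one.
- One early flap fit gave a false open angle because it included pixels with no depth reading. With those removed it read shut.
- The wrist force showed a brief jump of about 75 N when a joint met its limit in free air, below the 120 N limit.

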